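Clear the returned ink cartridges at the copy-shop counter

ROBOT

A 7-joint arm with a two-finger parallel gripper is mounted at the origin on the work surface. World frame = base frame: x ahead of the robot, y to its left, z up, the work surface at z = 0. Lengths are in m, angles in rad, forces in N, time in s.
With the tool pointing down it reaches from about 0.425 to 0.925 m from the base axis. Payload 6.8 kg.
Tool frame: the origin (TCP) lies midway between the tips of the shut fingers; the grasp point (between the pads) lies r.tcp_to_grasp behind it (r.tcp_to_grasp is the distance from the TCP to the grasp point, in m); x points along the fingers, y is the direction in which the jaws open and shut, and the axes are right-handed (so a half turn about x gives the same grasp; the last joint's range is limited). The gripper opens to 85 mm and grips with 20 to 120 N. Pads are 22 mm wide; open, the fingers measure 114 mm over their backs; the gripper's body (76 mm by 85 mm) begins 54 mm behind the grasp point. The pads swing forward as they close: fully open they stand 13 mm farther back than shut.
Start: joints at [1.21, 0.477, 0.022, 1.555, -0.011, 1.109, -0.083], TCP at [0.169, -0.654, 0.231] pointing down, gripper open.
Joint ranges: [-2.96, 2.96], [-0.34, 2.1], [-1.41, 1.46], [0.24, 2.44], [-1.37, 4.51], [0.17, 1.92], [-2.96, 2.96]. Speed limits (rad/s): [2.39, 2.39, 3.14, 3.14, 3.14, 3.14, 3.14].

INTERFACE

Orientations are given as a rotation vector (axis times angle).
In Python, from bench import r, grab_frame, search_frame, cut_out, pinpoint gives the robot as it stands. The module is installed in compiled form; this text tells all that it offers.
- The arm moves only by the tool apply_moves, never from a script. Its argument "commands" is a list of rows, each a list of 7 numbers: the finger opening in mm, from 0 to 85.4, then the shift along the tool's x, y, z in mm, then the turn, a rotation vector about the tool's x, y, z in rad. A call has 1 to 20 rows; each row is the pose to reach, as a shift and turn from the pose commanded when the call began, along the tool's axes at that moment; what a row does not reach only later rows make up. A row lasts 1/10 s, in which the tool goes at most 50 mm and 8.59 degrees, less where a joint would pass 70% of its speed; a pose out of reach is approached as far as the arm can. A call with a gripper value outside its range is refused whole. The fingers move at their own pace and stop on an object; "force" is the grip in N (left out, the last holds). Time passes only in rows, so rows that repeat a pose let the fingers close. It gives the time, the measured TCP pose, the force and the opening at its end, in the units of the state.
- r.get_obs(): the state, without advancing time (a new reading comes with each control period).
- grab_frame(name): name is "scene" or "side" or "wrist"; returns a dict with "pixels" (480x640x3 uint8, red, green, blue), "mtx" (3x3 intrinsics, pixels), "distortion" ([k1, k2, p1, p2, k3] as OpenCV has them; the pictures are not rectified), "position" and "rotation" of the camera in the world; the wrist camera has in their place "T_tool_cam" (4x4, takes a point from camera to tool coordinates, whose origin is the TCP and whose axes are the tool frame's). Camera axes: x right, y down, z forward; pixel columns grow to the right and rows downward; lengths in m; the calibration is good to about 2 mm. A picture is of the moment at which its call begins: read the wrist's pose just before it. There is no depth.
- r.hand_in(): hands the job in, once; it reports no verdict.
Trained networks look in the newest picture that a camera, given by its name, has taken for a name from the list of things; names that differ only in an ending like _2 or _b are one class to them, and where a whole thing is asked for, a point or a joint stands for the part that bears it (a point fixed in the world has none). Each returns a list of dicts, best first, with "confidence" (0 to 1); they miss things now and then, are a little off and sometimes report something else, mostly with a low value. They report only what shows in the picture. A call takes as long as a camera call. They do not tell look-alikes from the thing itself.
- search_frame(label, camera): "point" ([column, row] as shares, 0 to 1, of the picture: columns of its width, rows of its height, amid what is visible of it).
- cut_out(label, camera): "pixels" (480x640 bool, what is visible of it) and "point" ([column, row] as shares, 0 to 1, of the picture: columns of its width, rows of its height, amid what is visible of it).
- pinpoint(label, camera): "point" ([column, row] as shares, 0 to 1, of the picture: columns of its width, rows of its height: a listed point, or the origin of a listed thing).
The state is a dict: "clock": time; "joints": joint angles; "qvel": joint speeds; "tau": joint torques, N m; "tcp_pos": TCP position; "orientation": TCP orientation; "contact_force": force on the tool from outside, world axes, zero at the start; "moment": the same for the moment, N m; "grip_width": finger opening in m.
Only numpy, scipy, OpenCV 4.12 (cv2) and the standard library are available. Lean on these libraries where they do the work, as an engineer would, in place of code of your own. Each camera call takes 0.05 s, during which the arm holds its last target.

TASK

Tip the grey empty cartridges out of the orange tote into the green hopper and stand the tote back on its blue mat, lying along it. Then load the full cartridges that are there into the carousel, in the order black, cyan, magenta, yellow: stand each upright in the pocket at the yellow pointer, let go, and turn the wheel by its knob one click clockwise (seen from above), after the last one too. Leave the other things on the counter alone.

Things in the scene. Friction and masses are not known exactly. Their poses are not given: they have to be found in the camera images.
- hopper: fixed green open-topped recycling hopper, outside 250 x 250 mm (x, y), 75 mm high, walls and floor 6 mm; origin at the centre of its underside, axes along its sides
- mat: dark blue desk mat with two white lines, flush with the counter (0 to 1.5 mm), 240 mm along its x, 170 mm along its y; origin at its centre. Fixed; it shows where the tote lives, the tote's length along its x either way round
- tote: loose orange tote, 200 mm along x, 140 along y, 280 g; floor 4 mm; side and rear (-x) walls 45 mm high, 4 thick; front (+x) end open but for a ramp rising 8 mm over the last 16, where it pours. A 10 mm thick wall along its middle (y = 0) parts two 61 mm lanes and at x -45 to 45 mm rises to 105 mm as the handle (upper part black), to be pinched across y. Origin at the centre of the underside
- wheel (a joint): turn of the carousel wheel in rad, 0 at the start, growing clockwise seen from above; a click (detent) every pi/3 = 1.047 rad, 6 pockets; the detent pulls the wheel to the nearest click with at most about 0.1 N m; no end stops
- wheel_grip (a point): on the wheel's axis, at the middle of the black bar knob that turns it (bar 60 mm long, 14 mm thick, from 104 to 136 mm above the counter, this point at 121 mm; turns with the wheel). Its x axis runs along the bar
- stand: fixed grey carousel stand; origin on the wheel axis at counter height; +y points to the yellow pointer block (34 mm high, 158 mm from the axis). Aluminium wheel: radius 136 mm, top 42 mm high, 6 white pockets 60 deg apart, centres 93 mm from the axis, inside 70 mm radial x 53 mm across, walls 4 mm thick, 14 mm above the wheel. At each click one pocket is at the pointer
- load_place (a point): floor centre (42 mm high) of the pocket place at the yellow pointer, fixed to the stand; its y axis points radially outward. A cartridge stands there with its 60 mm length radial
- next_place (a point): floor centre of the pocket place one click clockwise (from above) of the pointer, fixed to the stand
- empty0: empty cartridge, a grey-beige block 60 mm along its x, 42 mm along y, 32 mm high, 50 g; origin at the centre of its underside. Starts lying in the tote, two in a row per lane at most. Absent in some runs (then None)
- empty1: empty cartridge, a grey-beige block 60 mm along its x, 42 mm along y, 32 mm high, 50 g; origin at the centre of its underside. Starts lying in the tote, two in a row per lane at most. Absent in some runs (then None)
- empty2: empty cartridge, a grey-beige block 60 mm along its x, 42 mm along y, 32 mm high, 50 g; origin at the centre of its underside. Starts lying in the tote, two in a row per lane at most. Absent in some runs (then None)
- empty3: empty cartridge, a grey-beige block 60 mm along its x, 42 mm along y, 32 mm high, 50 g; origin at the centre of its underside. Starts lying in the tote, two in a row per lane at most. Absent in some runs (then None)
- black: full cartridge, an upright off-white block with a black label and black top: 60 mm along its x, 42 mm along y, 46 mm tall, about 90 g; origin at the centre of its underside, z up. Starts standing loose on the counter. Absent in some runs (then None)
- cyan: full cartridge, an upright off-white block with a cyan blue label and cyan blue top: 60 mm along its x, 42 mm along y, 46 mm tall, about 90 g; origin at the centre of its underside, z up. Starts standing loose on the counter. Absent in some runs (then None)
- magenta: full cartridge, an upright off-white block with a magenta pink label and magenta pink top: 60 mm along its x, 42 mm along y, 46 mm tall, about 90 g; origin at the centre of its underside, z up. Starts standing loose on the counter. Absent in some runs (then None)
- yellow: full cartridge, an upright off-white block with a yellow label and yellow top: 60 mm along its x, 42 mm along y, 46 mm tall, about 90 g; origin at the centre of its underside, z up. Starts standing loose on the counter. Absent in some runs (then None)
- pen_cup: bystander, loose, to be left alone: dark steel cup, 76 mm wide, 90 mm high; origin at the centre of its underside
- stapler: bystander, loose, to be left alone: red and black stapler, 140 mm long, 50 mm high; origin at the centre of its underside
- spool: bystander, loose, to be left alone: copper-coloured ribbon spool, 80 mm wide, 45 mm high; origin at the centre of its underside
- glue: bystander, loose, to be left alone: yellow glue bottle, 40 mm wide, 130 mm high, red cap; origin at the centre of its underside
- tape_stand: bystander, loose, to be left alone: grey tape dispenser, 130 mm long, 75 mm high; origin at the centre of its underside
- clip_box: bystander, loose, to be left alone: cardboard clip box, 70 x 45 x 30 mm; origin at the centre of its underside
Mind the look-alikes: they are no part of the job. What is shaped like the empty0 but red is not meant.

How it is judged:
By the outcome, as a careful person would: the job done as asked, in the order asked, and still so for the second after the job is handed in, with the robot touching nothing.
Of empty0, empty1, empty2, empty3 only 2 to 4 are there at a start; the rules pass over those that are not, and their reading is None.
Of black, cyan, magenta, yellow only 3 to 4 are there at a start; the rules pass over those that are not, and their reading is None.
At some moment in a run one of tote, black, cyan, magenta, yellow may be knocked a few centimetres aside while the robot is not near it.
It also fails if it takes over 210 s, if anything falls off the work surface, if the arm or the gripper's body presses on something with over 40 N, if the wrist force passes 120 N, or if a joint passes its speed limit or range.

## Working session

There is one attempt and no reset: what is moved stays moved. The work goes in short steps, Python scripts to look and compute and a tool call to move; the robot and the scene stay as the last step left them, time stands still between calls to the robot, and variables do not carry over. Pictures are saved under pics/ and viewed, and the job is handed in when it is done.

Besides the shell and the picture viewer there is one more tool, called after ">>>" as name([rows], argument=value, ...), one row to a line, values as JSON. apply_moves: Moves the arm, as the interface text tells. Its arguments: {"type":"object","properties":{"commands":{"type":"array"},"force":{"type":"number"}},"required":["commands"]}

```bash
mkdir -p pics; cat > h.py <<'E'
import numpy as np, cv2
from scipy.spatial.transform import Rotation as R
from bench import r, grab_frame, search_frame, cut_out, pinpoint
def save(f,n,crop=None,scale=1):
    im=f["pixels"]
    if crop: im=im[crop[1]:crop[3],crop[0]:crop[2]]
    im=cv2.resize(im,None,fx=scale,fy=scale,interpolation=cv2.INTER_CUBIC) if scale!=1 else im
    cv2.imwrite("pics/"+n,im[:,:,::-1])
def campose(f,obs=None):
    if "T_tool_cam" in f:
        T=np.eye(4); T[:3,:3]=R.from_rotvec(obs["orientation"]).as_matrix(); T[:3,3]=obs["tcp_pos"]
        T=T@f["T_tool_cam"]; return T[:3,3],T[:3,:3]
    Rm=np.array(f["rotation"],float)
    if Rm.shape!=(3,3): Rm=R.from_rotvec(Rm).as_matrix()
    return np.array(f["position"],float),Rm
def ray(f,px,obs=None):
    p,Rm=campose(f,obs)
    u=cv2.undistortPoints(np.array([[px]],float),np.array(f["mtx"]),np.array(f["distortion"]))[0,0]
    d=Rm@np.array([u[0],u[1],1]); return p,d
def atz(f,px,z,obs=None):
    p,d=ray(f,px,obs); return p+d*(z-p[2])/d[2]
def proj(f,P,obs=None):
    p,Rm=campose(f,obs)
    pc=(np.atleast_2d(P)-p)@Rm
    return cv2.projectPoints(pc.reshape(-1,1,3),np.zeros(3),np.zeros(3),np.array(f["mtx"]),np.array(f["distortion"]))[0][:,0]
def pp(pt): return [pt[0]*640,pt[1]*480]
E
cat > a.py <<'E'
from h import *
np.set_printoptions(precision=4,suppress=True)
o=r.get_obs(); print(o, r.tcp_to_grasp)
for n in ["scene","side","wrist"]:
    o=r.get_obs();f=grab_frame(n); save(f,n+"0.png"); print(n,campose(f,o),np.array(f["mtx"]).tolist())
E
python3 a.py
```

```text
{'clock': 0.0, 'joints': array([ 1.2099,  0.4778,  0.0223,  1.5564, -0.0115,  1.1093, -0.0831]), 'qvel': array([-0.0008,  0.0017,  0.0002,  0.0001,  0.0007,  0.0002, -0.0026]), 'tau': array([ -0.0003, -59.6463,   1.6078, -28.1196,   0.0124,   0.0093,
         0.    ]), 'tcp_pos': array([ 0.1687, -0.653 ,  0.2303]), 'orientation': array([ 2.0872,  0.2672, -2.088 ]), 'contact_force': array([ 0.9263,  0.5791, -0.8876]), 'moment': array([ 0.0152, -0.0262, -0.03  ]), 'grip_width': 0.08522055224691398} 0.0187
scene (array([1.0719, 0.9535, 0.9259]), array([[-0.8767,  0.2811, -0.3905],
       [ 0.4809,  0.5374, -0.6928],
       [ 0.0151, -0.7951, -0.6063]])) [[523.0640016545273, 0.0, 317.5452298383192], [0.0, 523.0640016545273, 240.10134877746106], [0.0, 0.0, 1.0]]
side (array([-0.0043,  0.8383,  1.1657]), array([[-0.8228, -0.4129,  0.3905],
       [-0.5683,  0.598 , -0.5652],
       [-0.0001, -0.6869, -0.7267]])) [[589.2504558455973, 0.0, 319.3776160672955], [0.0, 589.2504558455973, 243.36936779619205], [0.0, 0.0, 1.0]]
wrist (array([ 0.2478, -0.6333,  0.3744]), array([[ 0.2508, -0.9169, -0.3103],
       [-0.968 , -0.2378, -0.0799],
       [-0.0006,  0.3204, -0.9473]])) [[416.09845585255033, 0.0, 316.5414171112848], [0.0, 416.09845585255033, 246.61404252421423], [0.0, 0.0, 1.0]]
```

View pics/scene0.png

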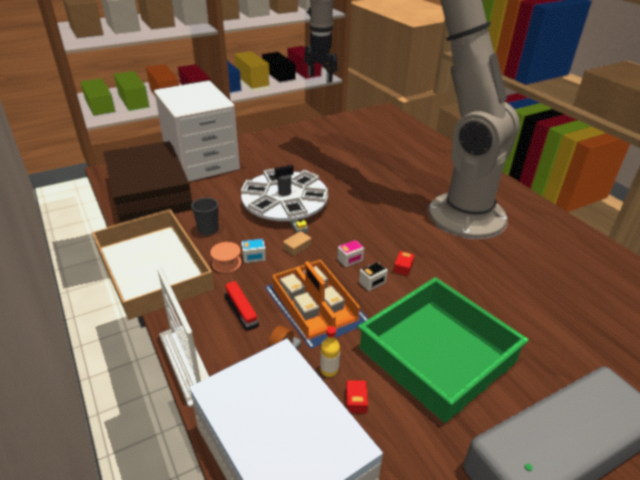

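View pics/side0.png

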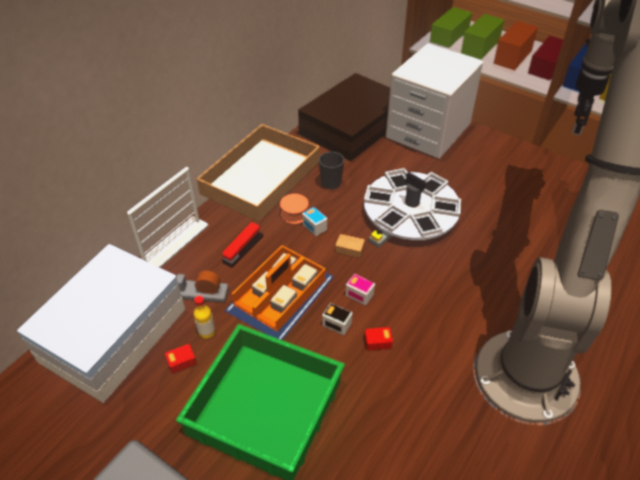

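View pics/wrist0.png

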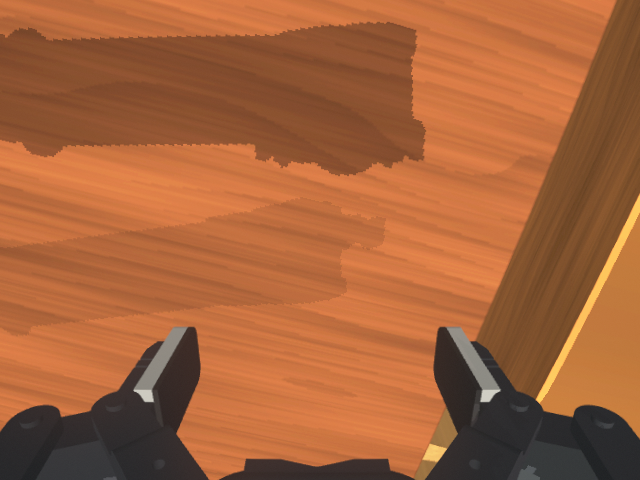

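The scene picture shows the full cartridges cyan (254,250), magenta (351,252) and black (373,276). No yellow cartridge shows. The red look-alikes are at (403,262) and (357,396). The tote (317,300) holds about 4 empties. Next I measure everything in both fixed cameras.

```bash
cat > m.py <<'E'
from h import *
import sys
np.set_printoptions(precision=4,suppress=True)
names=sys.argv[1:]
fs={n:grab_frame(n) for n in ["scene","side"]}
z0={"wheel_grip":.121,"load_place":.042,"next_place":.042}
for nm in names:
    out=[];rays=[]
    for n in fs:
        L=pinpoint(nm,n)
        if L:
            b=L[0]; p=pp(b["point"]); out.append((n,round(b["confidence"],2),np.round(p,1).tolist(),atz(fs[n],p,z0.get(nm,0.0))[:2].round(4).tolist(), [ (round(x["confidence"],2),np.round(pp(x["point"])).tolist()) for x in L[1:3]]))
            rays.append(ray(fs[n],p))
    print(nm,*out)
    if len(rays)==2:
        A=np.zeros((3,3));bb=np.zeros(3)
        for p,d in rays:
            d=d/np.linalg.norm(d);M=np.eye(3)-np.outer(d,d);A+=M;bb+=M@p
        print("    tri",np.linalg.solve(A,bb))
E
python3 m.py hopper mat tote stand wheel_grip load_place next_place empty0 black cyan magenta yellow pen_cup stapler spool glue tape_stand clip_box
python3 -c "
from h import *
for n in ['scene','side']:
    f=grab_frame(n)
    save(f,n+'1.png',(200,150,460,350) if n=='scene' else (180,150,480,350),3 if n=='scene' else 2.6)
"
```

```text
hopper ('scene', 0.71, [329.2, 369.1], [0.6784, 0.3188], [(0.6, [438.0, 354.0])]) ('side', 0.86, [264.5, 407.1], [0.4421, 0.4016], [])
    tri [ 0.5682  0.2402 -0.2358]
mat ('side', 0.38, [357.8, 293.7], [0.4429, 0.0204], [])
tote ('scene', 0.62, [313.6, 304.7], [0.613, 0.1255], []) ('side', 0.81, [281.0, 293.4], [0.6029, 0.1296], [])
    tri [ 0.6089  0.1212 -0.0087]
stand ('scene', 0.66, [283.0, 206.2], [0.4874, -0.3116], []) ('side', 0.76, [406.1, 214.6], [0.4822, -0.3023], [])
    tri [ 0.4858 -0.3109 -0.0038]
wheel_grip ('scene', 0.63, [280.5, 170.1], [0.4838, -0.3297], [(0.58, [346.0, 259.0])]) ('side', 0.72, [414.7, 179.2], [0.4798, -0.3204], [(0.36, [266.0, 408.0])])
    tri [ 0.4829 -0.328   0.1184]
load_place ('scene', 0.72, [294.0, 206.2], [0.4842, -0.2388], [])
next_place ('scene', 0.68, [313.2, 304.6], [0.6345, 0.1624], [(0.67, [268.0, 205.0]), (0.26, [346.0, 258.0])]) ('side', 0.73, [376.1, 197.0], [0.5698, -0.2762], [])
    tri [ 0.5469 -0.0928 -0.0017]
empty0 ('scene', 0.84, [291.7, 289.2], [0.6361, 0.0487], [(0.8, [331.0, 305.0]), (0.79, [307.0, 309.0])]) ('side', 0.
[... 770 characters left out ...]
5]
stapler ('scene', 0.77, [244.2, 310.2], [0.7739, 0.0621], []) ('side', 0.69, [243.1, 252.5], [0.7715, 0.076], [])
    tri [0.7742 0.0707 0.0013]
spool ('scene', 0.8, [224.2, 261.9], [0.7511, -0.1369], []) ('side', 0.97, [294.5, 212.5], [0.7497, -0.1279], [])
    tri [ 0.7514 -0.1313  0.0008]
glue ('scene', 0.6, [326.5, 371.6], [0.6869, 0.322], []) ('side', 0.75, [206.0, 331.4], [0.6806, 0.3251], [])
    tri [ 0.6847  0.3206 -0.0054]
tape_stand ('side', 0.67, [202.3, 295.1], [0.763, 0.2475], [(0.34, [207.0, 331.0]), (0.29, [414.0, 180.0])])
clip_box ('scene', 0.84, [294.8, 249.6], [0.5544, -0.0954], []) ('side', 0.92, [348.9, 246.4], [0.5497, -0.1045], [])
    tri [ 0.5509 -0.1057 -0.0056]
```

View pics/scene1.png

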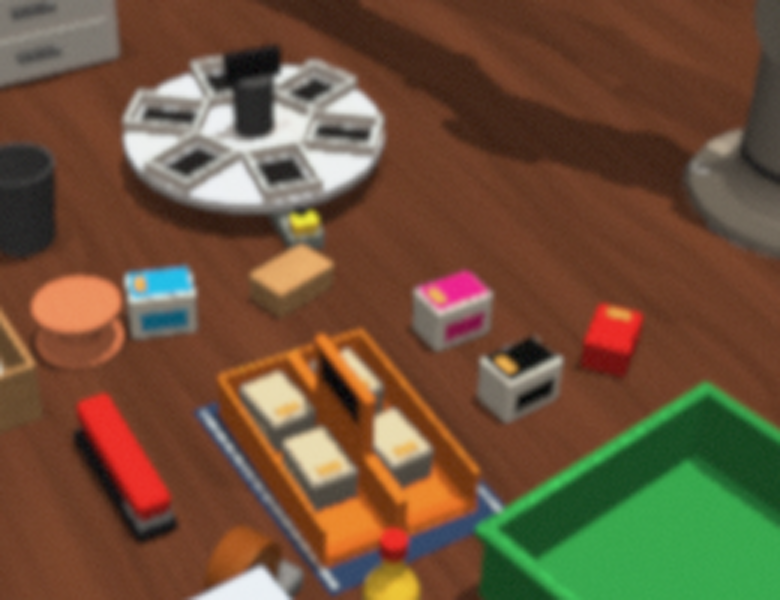

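View pics/side1.png

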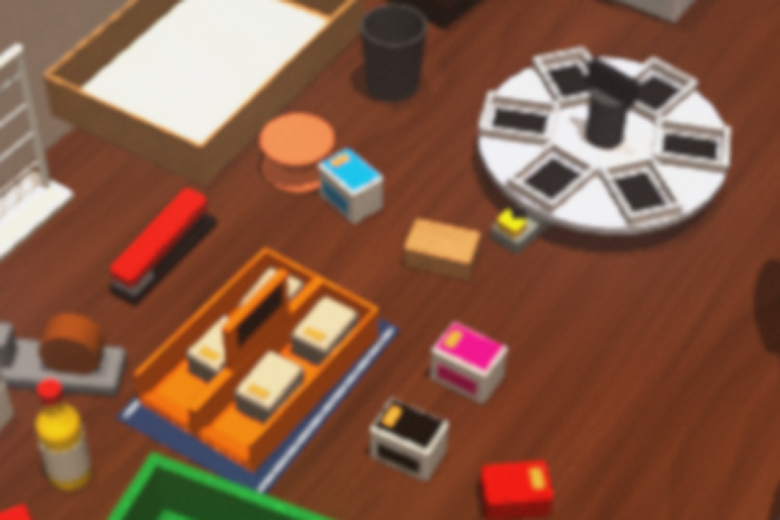

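Four empties, two per lane, with the tote's open end towards +y. Next I work out the tool frame and plan a wrist view.

```bash
cat >> h.py <<'E'
def down(yaw):
    "tool x down, tool y at azimuth yaw"
    x=np.array([0,0,-1.]);y=np.array([np.cos(yaw),np.sin(yaw),0]);return np.column_stack([x,y,np.cross(x,y)])
def rel(P,Rt,o=None):
    o=o or r.get_obs(); R0=R.from_rotvec(o["orientation"]).as_matrix()
    s=R0.T@(np.array(P)-o["tcp_pos"])*1000; w=R.from_matrix(R0.T@Rt).as_rotvec()
    n=max(np.linalg.norm(s)/50,np.degrees(np.linalg.norm(w))/8.59)
    print("shift",s.round(1).tolist(),"turn",w.round(4).tolist(),"rows>=",round(n,1))
def state():
    o=r.get_obs();M=R.from_rotvec(o["orientation"]).as_matrix()
    print("t",round(o["clock"],2),"tcp",o["tcp_pos"].round(4),"x",M[:,0].round(3),"y yaw deg",round(np.degrees(np.arctan2(M[1,1],M[0,1])),2),"q",o["joints"].round(2),"F",o["contact_force"].round(1),"w",round(o["grip_width"]*1000,1)); return o
E
python3 -c "
from h import *
o=state()
rel([.5,.02,.45],down(np.radians(-20)))
rel([.5,.02,.45],down(np.radians(90)))
rel([.5,.02,.45],down(np.radians(-90)))
"
```

```text
t 2.15 tcp [ 0.1689 -0.6536  0.2313] x [ 0. -0. -1.] y yaw deg -75.51 q [ 1.21  0.48  0.02  1.56 -0.01  1.11 -0.08] F [0.4 0.3 0. ] w 85.5
shift [-218.7, -569.3, -489.1] turn [-0.9689, 0.0, -0.0] rows>= 15.6
shift [-218.7, -569.3, -489.1] turn [-2.8888, 0.0001, 0.0] rows>= 19.3
shift [-218.7, -569.3, -489.1] turn [0.2528, 0.0, -0.0] rows>= 15.6
```

```bash
python3 -c "
from h import *
rel([.6,.03,.45],down(np.radians(-75.5)))
"
```

```text
shift [-218.7, -554.0, -588.4] turn [-0.0003, 0.0, -0.0] rows>= 16.7
```

>>> apply_moves([
  [85, -219, -554, -588, 0, 0, 0],
  [85, -219, -554, -588, 0, 0, 0],
  [85, -219, -554, -588, 0, 0, 0],
  [85, -219, -554, -588, 0, 0, 0],
  [85, -219, -554, -588, 0, 0, 0],
  [85, -219, -554, -588, 0, 0, 0],
  [85, -219, -554, -588, 0, 0, 0],
  [85, -219, -554, -588, 0, 0, 0],
  [85, -219, -554, -588, 0, 0, 0],
  [85, -219, -554, -588, 0, 0, 0],
  [85, -219, -554, -588, 0, 0, 0],
  [85, -219, -554, -588, 0, 0, 0],
  [85, -219, -554, -588, 0, 0, 0],
  [85, -219, -554, -588, 0, 0, 0],
  [85, -219, -554, -588, 0, 0, 0],
  [85, -219, -554, -588, 0, 0, 0],
  [85, -219, -554, -588, 0, 0, 0],
  [85, -219, -554, -588, 0, 0, 0],
  [85, -219, -554, -588, 0, 0, 0],
  [85, -219, -554, -588, 0, 0, 0],
])

```text
clock: 4.15
tcp_pos: [0.5992, 0.0283, 0.4499]
orientation: [2.087, 0.262, -2.088]
contact_force: [0.2, -0.1, -0.5]
grip_width: 0.085
```

```bash
cat > w.py <<'E'
from h import *
import sys
np.set_printoptions(precision=4,suppress=True)
o=state(); f=grab_frame("wrist"); save(f,sys.argv[1])
import pickle; pickle.dump((f,o),open("w.pkl","wb"))
z0={"wheel_grip":.121,"load_place":.042,"next_place":.042}
for nm in sys.argv[2:]:
    for b in pinpoint(nm,"wrist")[:4]:
        print(nm,round(b["confidence"],2),np.round(pp(b["point"])),atz(f,pp(b["point"]),z0.get(nm,0),o)[:2])
E
python3 w.py wr1.png tote mat hopper black cyan magenta yellow load_place next_place wheel_grip stand empty0
```

```text
t 4.15 tcp [0.5992 0.0283 0.4499] x [-0.001 -0.001 -1.   ] y yaw deg -75.63 q [ 0.22  0.27 -0.48  1.39  0.13  1.51 -1.58] F [ 0.2 -0.1 -0.5] w 85.0
tote 0.5 [454.  87.] [ 0.7496 -0.1255]
hopper 0.83 [ 48. 212.] [0.4375 0.3989]
black 0.79 [229. 256.] [0.4365 0.1221]
cyan 0.91 [427. 140.] [ 0.6734 -0.1129]
magenta 0.7 [295. 271.] [0.4375 0.0191]
yellow 0.35 [243. 115.] [0.6432 0.1418]
load_place 0.64 [466. 289.] [ 0.4881 -0.227 ]
next_place 0.84 [522. 253.] [ 0.5604 -0.2866]
wheel_grip 0.68 [548. 339.] [ 0.4748 -0.3222]
stand 0.77 [511. 294.] [ 0.4836 -0.3217]
stand 0.7 [289. 181.] [0.5693 0.0605]
empty0 0.95 [42. 44.] [0.6687 0.4218]
empty0 0.89 [299. 133.] [0.6381 0.0615]
empty0 0.86 [219. 318.] [0.3282 0.1185]
empty0 0.74 [228. 161.] [0.5769 0.1495]
```

View pics/wr1.png

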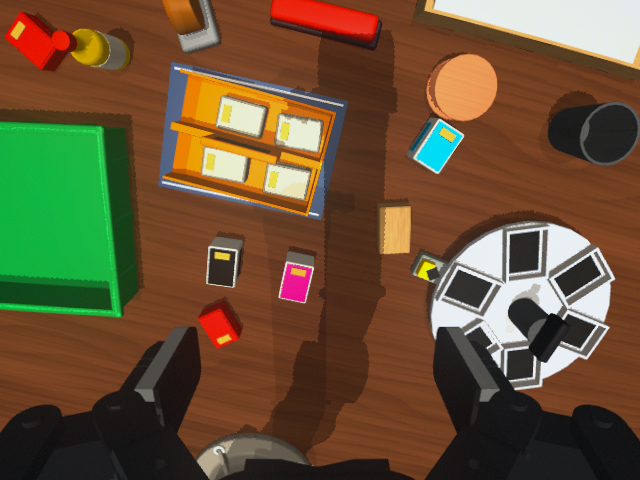

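The wrist picture is sharp. It shows the tote (250,145) with 4 empties, the mat, black (223,262), magenta (297,277), cyan (436,145), the carousel (515,300) and the pointer (427,267). Next I enlarge it to read corners.

```bash
python3 -c "
import pickle
from h import *
f,o=pickle.load(open('w.pkl','rb'))
save(f,'c1.png',(150,50,360,230),3.7)
save(f,'c2.png',(400,210,620,400),3.6)
save(f,'c3.png',(190,220,330,320),5.6)
save(f,'c4.png',(390,100,490,180),7)
"
```

```text
(no output)
```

View pics/c1.png

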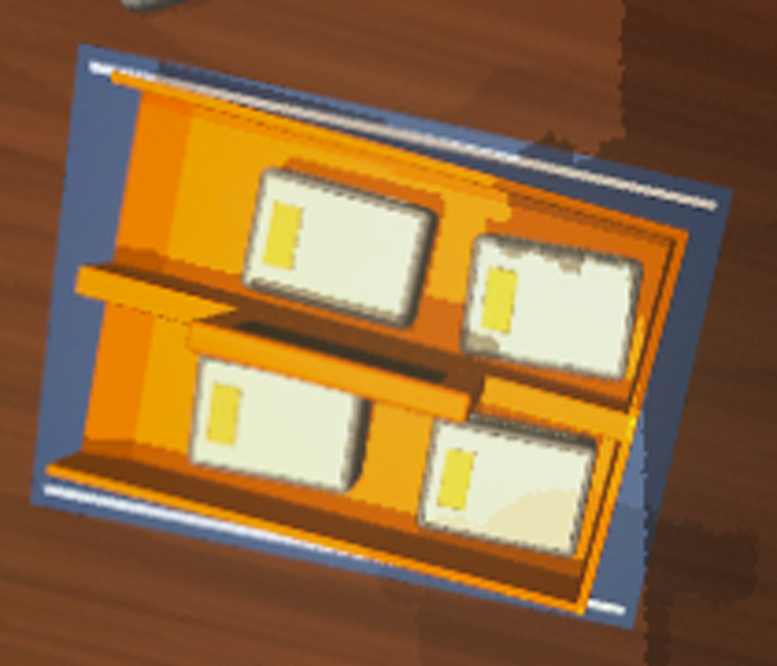

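View pics/c2.png

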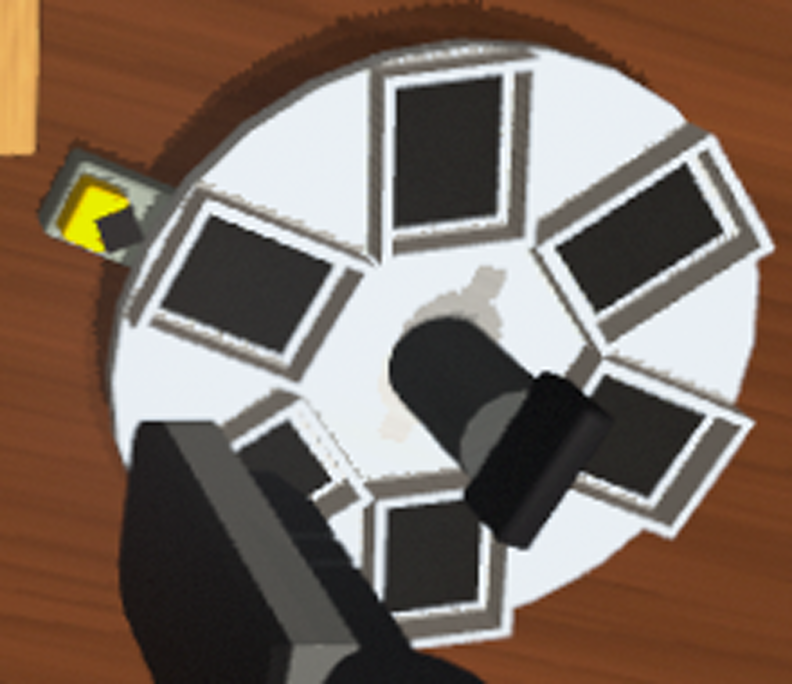

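View pics/c3.png

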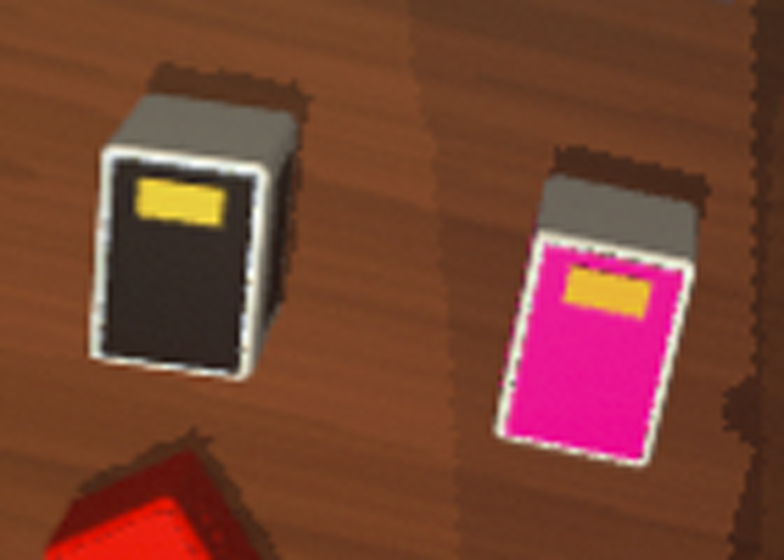

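View pics/c4.png

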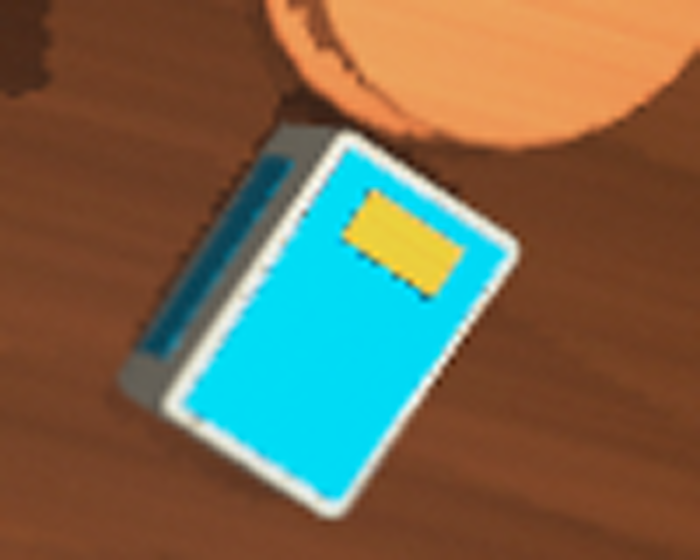

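```bash
cat > g.py <<'E'
import pickle
from h import *
np.set_printoptions(precision=4,suppress=True)
f,o=pickle.load(open('w.pkl','rb'))
def q(name,pts,off,s,z):
    P=np.array([atz(f,[a/s+off[0],b/s+off[1]],z,o)[:2] for a,b in pts]); c=P.mean(0)
    e=np.roll(P,-1,0)-P
    print(name,"c",c,"edges mm",(np.linalg.norm(e,axis=1)*1000).round(1),"dirs deg",np.degrees(np.arctan2(e[:,1],e[:,0])).round(1)); return P
q("mat",[(82,45),(732,188),(633,628),(33,505)],(150,50),3.7,.0015)
q("tote",[(112,73),(688,232),(583,612),(48,468)],(150,50),3.7,.045)
q("handle",[(190,325),(485,378),(470,418),(192,348)],(150,50),3.7,.105)
q("black",[(103,150),(268,168),(245,380),(90,358)],(190,220),5.6,.046)
q("mag",[(538,232),(694,262),(650,465),(497,437)],(190,220),5.6,.046)
q("cyan",[(343,130),(520,245),(335,518),(165,410)],(390,100),7,.046)
q("knob",[(545,373),(613,412),(525,550),(465,495)],(400,210),3.6,.136)
q("pock",[(212,210),(338,262),(288,355),(160,300)],(400,210),3.6,.042)
print(q("hopper rim right",[(101/1,125),(120,316),(136,120),(136,280)],(0,0),1,.075))
E
python3 g.py
```

```text
mat c [0.6062 0.124 ] edges mm [238.7 170.  239.4 170.2] dirs deg [ -87.7 -177.7   92.4    2.1]
tote c [0.6096 0.1222] edges mm [199.2 138.6 198.9 136.6] dirs deg [-90.7 179.1  88.8  -0.8]
handle c [0.6111 0.1206] edges mm [92.6 13.4 88.8  7. ] dirs deg [-85.9 172.3  90.1  14.8]
black c [0.435  0.1237] edges mm [41.2 58.6 40.1 57. ] dirs deg [ -82.2 -174.9   95.6    6.2]
mag c [0.4386 0.0157] edges mm [40.  58.  40.4 58.1] dirs deg [ -87.3 -177.1   92.9    2.5]
cyan c [ 0.67   -0.1182] edges mm [40.  58.6 39.2 58.2] dirs deg [-105.7  163.7   73.7  -15.5]
knob c [ 0.4831 -0.3104] edges mm [32.  60.5 35.7 52.7] dirs deg [-105.   173.9   62.9   -8. ]
pock c [ 0.4902 -0.2319] edges mm [58.9 44.5 61.6 42.8] dirs deg [-98.4 174.6  80.2  -8.9]
hopper rim right c [0.486  0.2571] edges mm [260.2 271.6 211.5 204.9] dirs deg [-169.     1.7 -173.3   18.8]
[[0.5944 0.2963]
 [0.339  0.2467]
 [0.6104 0.2549]
 [0.4003 0.2304]]
```

```bash
cat > hop.py <<'E'
from h import *
np.set_printoptions(precision=4,suppress=True)
for n,pts in [("scene",[(436,282),(525,341),(448,413),(361,333)]),("side",[(239,328),(343,370),(291,470),(182,420)])]:
    f=grab_frame(n)
    P=np.array([atz(f,p,.075)[:2] for p in pts]);e=np.roll(P,-1,0)-P
    print(P,P.mean(0),np.linalg.norm(e,axis=1),np.degrees(np.arctan2(e[:,1],e[:,0])))
import pickle
f,o=pickle.load(open('w.pkl','rb'))
print([atz(f,p,.075,o)[:2] for p in [(103,124),(121,316)]])
E
python3 hop.py
```

```text
[[0.3488 0.2628]
 [0.3003 0.5022]
 [0.5641 0.5636]
 [0.6004 0.3178]] [0.4534 0.4116] [0.2443 0.2709 0.2485 0.2575] [ 101.4654   13.0991  -81.6035 -167.6812]
[[0.5816 0.3084]
 [0.33   0.2662]
 [0.2912 0.5049]
 [0.5314 0.5479]] [0.4335 0.4069] [0.2551 0.2418 0.244  0.2447] [-170.4778   99.2213   10.1456  -78.1549]
[array([0.5961, 0.294 ]), array([0.3394, 0.2453])]
```

```bash
python3 -c "
from h import *
rel([.46,.41,.35],down(np.radians(42)))
"
```

```text
shift [100.3, -402.9, 40.1] turn [-2.051, 0.0, 0.0001] rows>= 13.7
```

>>> apply_moves([
  [85, 100, -403, 40, -2.05, 0, 0],
  [85, 100, -403, 40, -2.05, 0, 0],
  [85, 100, -403, 40, -2.05, 0, 0],
  [85, 100, -403, 40, -2.05, 0, 0],
  [85, 100, -403, 40, -2.05, 0, 0],
  [85, 100, -403, 40, -2.05, 0, 0],
  [85, 100, -403, 40, -2.05, 0, 0],
  [85, 100, -403, 40, -2.05, 0, 0],
  [85, 100, -403, 40, -2.05, 0, 0],
  [85, 100, -403, 40, -2.05, 0, 0],
  [85, 100, -403, 40, -2.05, 0, 0],
  [85, 100, -403, 40, -2.05, 0, 0],
  [85, 100, -403, 40, -2.05, 0, 0],
  [85, 100, -403, 40, -2.05, 0, 0],
  [85, 100, -403, 40, -2.05, 0, 0],
  [85, 100, -403, 40, -2.05, 0, 0],
])

```text
clock: 6.5
tcp_pos: [0.4602, 0.41, 0.3502]
orientation: [0.658, 1.469, -0.658]
contact_force: [0.9, 0.7, 0.3]
grip_width: 0.085
```

```bash
cat >> h.py <<'E'
def tilted(daz,th,sgn=-1):
    "tote front azimuth daz, tipped th (rad) nose down; tool y = tote y * sgn (sgn -1: tool y = daz-90)"
    d=np.array([np.cos(daz),np.sin(daz),0]);z=np.array([0,0,1.])
    x=-d*np.sin(th)-z*np.cos(th); y=sgn*np.array([-np.sin(daz),np.cos(daz),0]); return np.column_stack([x,y,np.cross(x,y)])
E
python3 -c "
from h import *
state()
rel([.46,.414,.30],tilted(np.radians(222),np.radians(65)))
"
```

```text
t 6.5 tcp [0.4602 0.41   0.3502] x [-0.  0. -1.] y yaw deg 41.77 q [-0.12  0.46 -1.    1.5   0.39  1.39 -0.42] F [0.9 0.7 0.3] w 85.0
shift [50.2, 2.5, -3.1] turn [-1.3881, -0.8809, 0.8843] rows>= 12.5
```

>>> apply_moves([
  [85, 50, 2.5, -3, -1.388, -0.881, 0.884],
  [85, 50, 2.5, -3, -1.388, -0.881, 0.884],
  [85, 50, 2.5, -3, -1.388, -0.881, 0.884],
  [85, 50, 2.5, -3, -1.388, -0.881, 0.884],
  [85, 50, 2.5, -3, -1.388, -0.881, 0.884],
  [85, 50, 2.5, -3, -1.388, -0.881, 0.884],
  [85, 50, 2.5, -3, -1.388, -0.881, 0.884],
  [85, 50, 2.5, -3, -1.388, -0.881, 0.884],
  [85, 50, 2.5, -3, -1.388, -0.881, 0.884],
  [85, 50, 2.5, -3, -1.388, -0.881, 0.884],
  [85, 50, 2.5, -3, -1.388, -0.881, 0.884],
  [85, 50, 2.5, -3, -1.388, -0.881, 0.884],
  [85, 50, 2.5, -3, -1.388, -0.881, 0.884],
  [85, 50, 2.5, -3, -1.388, -0.881, 0.884],
  [85, 50, 2.5, -3, -1.388, -0.881, 0.884],
  [85, 50, 2.5, -3, -1.388, -0.881, 0.884],
  [85, 50, 2.5, -3, -1.388, -0.881, 0.884],
])

```text
clock: 8.2
tcp_pos: [0.4603, 0.414, 0.3006]
orientation: [-0.159, 0.417, 0.722]
contact_force: [0.5, -1.2, 0.9]
grip_width: 0.085
```

```bash
python3 -c "
from h import *
state()
rel([.46,.414,.30],tilted(np.radians(222),np.radians(65)))
"
```

```text
t 8.2 tcp [0.4603 0.414  0.3006] x [ 0.673  0.607 -0.423] y yaw deg 132.05 q [ 0.05  0.2  -1.03  2.4   2.62  0.59 -1.06] F [ 0.5 -1.2  0.9] w 85.0
shift [0.1, 0.2, -0.6] turn [-0.0007, -0.0, -0.0013] rows>= 0.0
```

```bash
python3 -c "
from h import *
rel([.46,.414,.23],tilted(np.radians(222),np.radians(68)))
"
```

```text
shift [29.7, 0.1, -64.1] turn [-0.0007, -0.0524, -0.0013] rows>= 1.4
```

>>> apply_moves([
  [85, 29.7, 0, -64, 0, -0.052, 0],
  [85, 29.7, 0, -64, 0, -0.052, 0],
  [85, 29.7, 0, -64, 0, -0.052, 0],
  [85, 29.7, 0, -64, 0, -0.052, 0],
  [85, 29.7, 0, -64, 0, -0.052, 0],
])

```text
clock: 8.7
tcp_pos: [0.4685, 0.419, 0.2273]
orientation: [-0.14, 0.381, 0.722]
contact_force: [-0.3, 0.2, 0.3]
grip_width: 0.0851
```

```bash
python3 -c "
from h import *
state()
rel([.607,.122,.25],down(np.radians(-1)))
"; python3 m.py tote black magenta cyan
```

```text
t 8.7 tcp [0.4685 0.419  0.2273] x [ 0.685  0.617 -0.387] y yaw deg 131.88 q [ 0.23  0.81 -1.41  2.43  2.53  1.09 -0.55] F [-0.3  0.2  0.3] w 85.1
shift [-97.2, -313.5, -14.2] turn [1.9907, 0.5719, -1.327] rows>= 16.4
tote ('scene', 0.62, [313.4, 306.0], [0.6156, 0.1294], []) ('side', 0.58, [280.1, 291.3], [0.6088, 0.1255], [])
    tri [ 0.6121  0.1221 -0.007 ]
black ('scene', 0.79, [369.9, 281.9], [0.4404, 0.1199], [])
magenta ('scene', 0.93, [347.0, 259.9], [0.4466, 0.0134], []) ('side', 0.49, [358.4, 294.1], [0.4411, 0.0206], [(0.21, [295.0, 217.0])])
    tri [ 0.4443  0.0136 -0.0043]
cyan ('scene', 0.68, [252.3, 257.6], [0.6755, -0.1182], []) ('side', 0.97, [313.0, 227.0], [0.6724, -0.11], [])
    tri [ 0.6751 -0.115  -0.0013]
```

>>> apply_moves([
  [85, -97, -313, -14, 1.991, 0.572, -1.327],
  [85, -97, -313, -14, 1.991, 0.572, -1.327],
  [85, -97, -313, -14, 1.991, 0.572, -1.327],
  [85, -97, -313, -14, 1.991, 0.572, -1.327],
  [85, -97, -313, -14, 1.991, 0.572, -1.327],
  [85, -97, -313, -14, 1.991, 0.572, -1.327],
  [85, -97, -313, -14, 1.991, 0.572, -1.327],
  [85, -97, -313, -14, 1.991, 0.572, -1.327],
  [85, -97, -313, -14, 1.991, 0.572, -1.327],
  [85, -97, -313, -14, 1.991, 0.572, -1.327],
  [85, -97, -313, -14, 1.991, 0.572, -1.327],
  [85, -97, -313, -14, 1.991, 0.572, -1.327],
  [85, -97, -313, -14, 1.991, 0.572, -1.327],
  [85, -97, -313, -14, 1.991, 0.572, -1.327],
  [85, -97, -313, -14, 1.991, 0.572, -1.327],
  [85, -97, -313, -14, 1.991, 0.572, -1.327],
  [85, -97, -313, -14, 1.991, 0.572, -1.327],
  [85, -97, -313, -14, 1.991, 0.572, -1.327],
  [85, -97, -313, -14, 1.991, 0.572, -1.327],
  [85, -97, -313, -14, 1.991, 0.572, -1.327],
])

```text
clock: 11.2
tcp_pos: [0.6061, 0.1256, 0.2559]
orientation: [1.221, 1.197, -1.207]
contact_force: [-0.5, 0.4, 0.2]
grip_width: 0.0853
```

```bash
python3 w.py wr2.png tote; python3 -c "
from h import *
rel([.609,.122,.065],down(np.radians(-1)))"
```

```text
t 11.2 tcp [0.6061 0.1256 0.2559] x [ 0.011  0.    -1.   ] y yaw deg -0.5 q [ 0.44  0.58 -1.08  1.63  0.53  1.25 -0.75] F [-0.5  0.4  0.2] w 85.3
tote 0.64 [317. 201.] [0.609  0.1192]
tote 0.23 [286. 258.] [0.576  0.0602]
shift [191.1, 0.7, 3.4] turn [0.0076, -0.0003, -0.0111] rows>= 3.8
```

View pics/wr2.png

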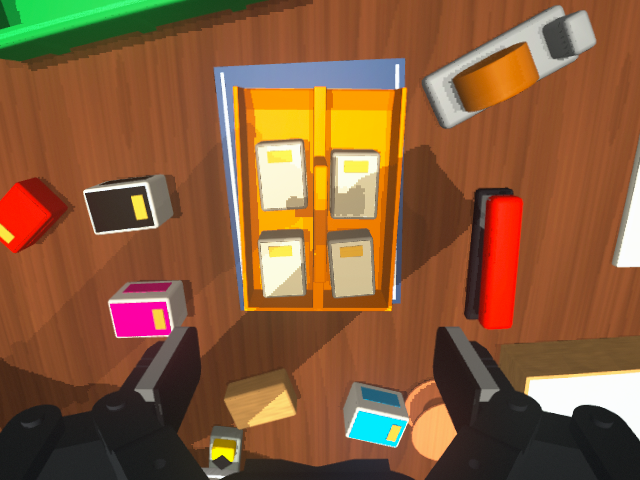

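The tote is directly below at (320,200), its handle aligned between the fingers. I descend and pinch the handle.

>>> apply_moves([
  [85, 50, 0.7, 1, 0.008, 0, -0.011],
  [85, 100, 0.7, 3, 0.008, 0, -0.011],
  [85, 140, 0.7, 3.4, 0.008, 0, -0.011],
  [85, 170, 0.7, 3.4, 0.008, 0, -0.011],
  [85, 191, 0.7, 3.4, 0.008, 0, -0.011],
  [85, 191, 0.7, 3.4, 0.008, 0, -0.011],
  [0, 191, 0.7, 3.4, 0.008, 0, -0.011],
  [0, 191, 0.7, 3.4, 0.008, 0, -0.011],
  [0, 191, 0.7, 3.4, 0.008, 0, -0.011],
  [0, 191, 0.7, 3.4, 0.008, 0, -0.011],
  [0, 191, 0.7, 3.4, 0.008, 0, -0.011],
  [0, 191, 0.7, 3.4, 0.008, 0, -0.011],
  [0, 191, 0.7, 3.4, 0.008, 0, -0.011],
  [0, 191, 0.7, 3.4, 0.008, 0, -0.011],
], force=110)

```text
clock: 12.7
tcp_pos: [0.6101, 0.1217, 0.0655]
orientation: [1.225, 1.2, -1.224]
contact_force: [-0.9, -0.9, 5.7]
grip_width: 0.0087
```

```bash
python3 -c "
from h import *
state()
rel([.609,.122,.25],down(np.radians(-1)))"
```

```text
t 12.7 tcp [0.6101 0.1217 0.0655] x [-0.     0.001 -1.   ] y yaw deg -1.19 q [ 0.34  0.78 -0.92  1.77  0.74  0.98 -0.9 ] F [-0.9 -0.9  5.7] w 8.7
shift [-184.5, -1.1, -0.5] turn [-0.0033, -0.0011, 0.0002] rows>= 3.7
```

>>> apply_moves([
  [0, -10, 0, 0, 0, 0, 0],
  [0, -30, 0, 0, 0, 0, 0],
  [0, -60, 0, 0, 0, 0, 0],
  [0, -100, 0, 0, 0, 0, 0],
  [0, -140, 0, 0, 0, 0, 0],
  [0, -180, 0, 0, 0, 0, 0],
  [0, -210, 0, 0, 0, 0, 0],
  [0, -230, 0, 0, 0, 0, 0],
  [0, -230, 0, 0, 0, 0, 0],
])

```text
clock: 13.6
tcp_pos: [0.6106, 0.1227, 0.2989]
orientation: [1.228, 1.199, -1.22]
contact_force: [0.9, -0.2, -5.1]
grip_width: 0.0089
```

```bash
python3 -c "
from h import *
state()
rel([.485,.437,.32],down(np.radians(60)))
rel([.485,.437,.32],down(np.radians(132)))"
```

```text
t 13.6 tcp [0.6106 0.1227 0.2989] x [ 0.004  0.003 -1.   ] y yaw deg -1.16 q [ 0.45  0.55 -1.09  1.56  0.5   1.33 -0.72] F [ 0.9 -0.2 -5.1] w 8.9
shift [-20.7, -131.9, -311.7] turn [-1.0674, -0.0006, -0.0054] rows>= 7.1
shift [-20.7, -131.9, -311.7] turn [-2.324, 0.0033, -0.0056] rows>= 15.5
```

>>> apply_moves([
  [0, -21, -132, -312, -2.324, 0, 0],
  [0, -21, -132, -312, -2.324, 0, 0],
  [0, -21, -132, -312, -2.324, 0, 0],
  [0, -21, -132, -312, -2.324, 0, 0],
  [0, -21, -132, -312, -2.324, 0, 0],
  [0, -21, -132, -312, -2.324, 0, 0],
  [0, -21, -132, -312, -2.324, 0, 0],
  [0, -21, -132, -312, -2.324, 0, 0],
  [0, -21, -132, -312, -2.324, 0, 0],
  [0, -21, -132, -312, -2.324, 0, 0],
  [0, -21, -132, -312, -2.324, 0, 0],
  [0, -21, -132, -312, -2.324, 0, 0],
  [0, -21, -132, -312, -2.324, 0, 0],
  [0, -21, -132, -312, -2.324, 0, 0],
  [0, -21, -132, -312, -2.324, 0, 0],
  [0, -21, -132, -312, -2.324, 0, 0],
  [0, -21, -132, -312, -2.324, 0, 0],
  [0, -21, -132, -312, -2.324, 0, 0],
  [0, -21, -132, -312, -2.324, 0, 0],
])

```text
clock: 15.5
tcp_pos: [0.4843, 0.4357, 0.3158]
orientation: [-0.571, 1.495, 0.573]
contact_force: [0.5, -0.7, -4.7]
grip_width: 0.0089
```

```bash
python3 -c "
from h import *
state()
rel([.48,.43,.26],tilted(np.radians(222),np.radians(66)))
f=grab_frame('side');save(f,'s2.png')
f=grab_frame('scene');save(f,'sc2.png')"
```

```text
t 15.5 tcp [0.4843 0.4357 0.3158] x [-0.002  0.001 -1.   ] y yaw deg 131.88 q [-0.02  0.75 -1.38  1.45  0.73  1.53  0.93] F [ 0.5 -0.7 -4.7] w 8.9
shift [55.8, -1.5, -7.0] turn [-0.0027, -1.1527, -0.0002] rows>= 7.7
```

View pics/sc2.png

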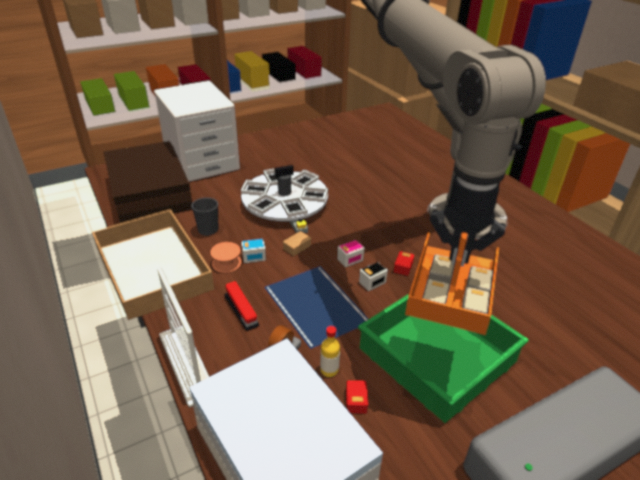

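>>> apply_moves([
  [0, 56, -1.5, -7, 0, -1.153, 0],
  [0, 56, -1.5, -7, 0, -1.153, 0],
  [0, 56, -1.5, -7, 0, -1.153, 0],
  [0, 56, -1.5, -7, 0, -1.153, 0],
  [0, 56, -1.5, -7, 0, -1.153, 0],
  [0, 56, -1.5, -7, 0, -1.153, 0],
  [0, 56, -1.5, -7, 0, -1.153, 0],
  [0, 56, -1.5, -7, 0, -1.153, 0],
  [0, 56, -1.5, -7, 0, -1.153, 0],
  [0, 56, -1.5, -7, 0, -1.153, 0],
  [0, 56, -1.5, -7, 0, -1.153, 0],
  [0, 56, -1.5, -7, 0, -1.153, 0],
  [0, 56, -1.5, -7, 0, -1.153, 0],
  [0, 56, -1.5, -7, 0, -1.153, 0],
  [0, 56, -1.5, -7, 0, -1.153, 0],
  [0, 56, -1.5, -7, 0, -1.153, 0],
])

```text
clock: 17.2
tcp_pos: [0.4806, 0.4306, 0.2614]
orientation: [-0.152, 0.398, 0.721]
contact_force: [0.5, -0.1, -4.8]
grip_width: 0.0084
```

```bash
python3 -c "
from h import *
state()
f=grab_frame('side');save(f,'s3.png')
f=grab_frame('scene');save(f,'sc3.png',(320,200,600,440),2.8)"
```

```text
t 17.2 tcp [0.4806 0.4306 0.2614] x [ 0.68   0.611 -0.405] y yaw deg 131.94 q [ 0.2   0.57 -1.3   2.38  2.5   0.86 -0.69] F [ 0.5 -0.1 -4.8] w 8.4
```

View pics/sc3.png

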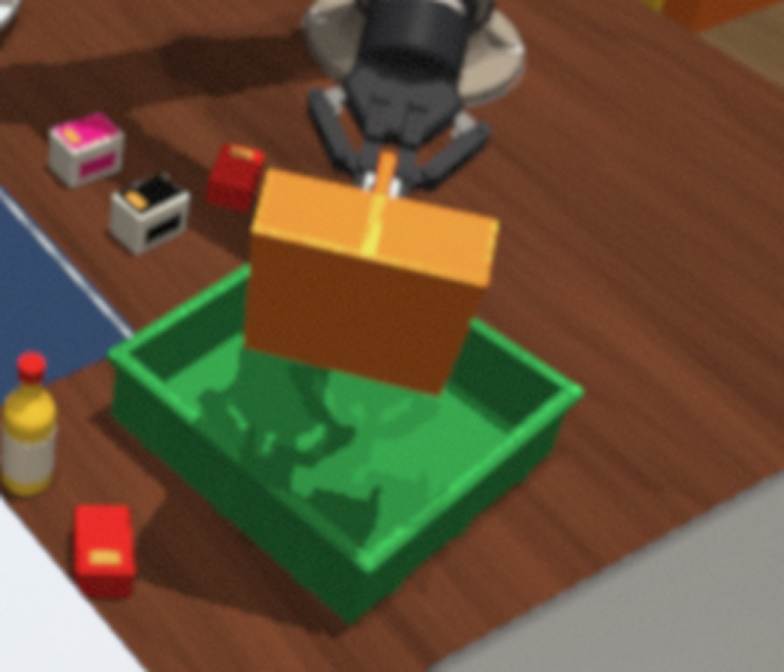

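View pics/s3.png

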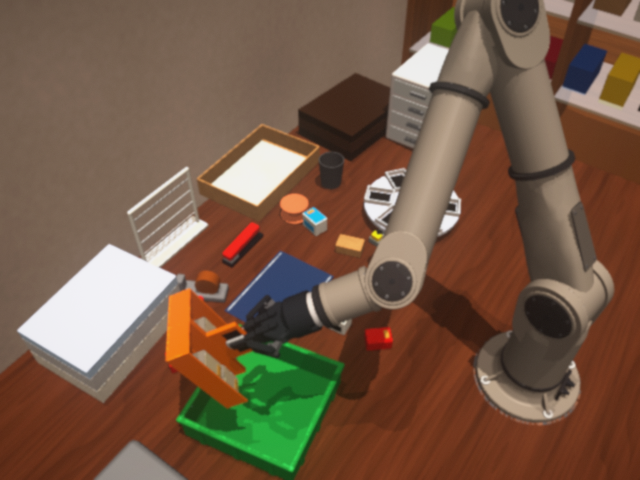

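```bash
python3 -c "
from h import *
f=grab_frame('side');save(f,'s4.png',(150,270,330,420),4.3)"
```

```text
(no output)
```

View pics/s4.png

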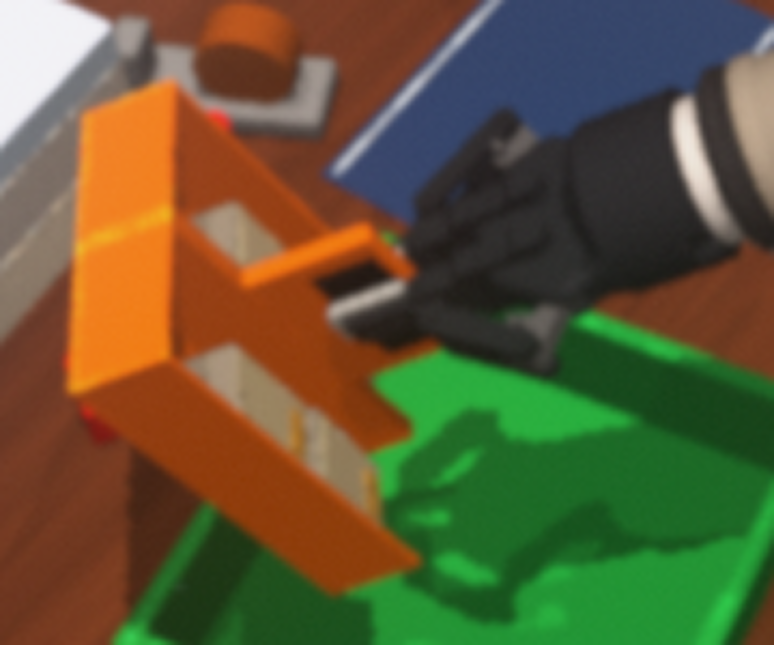

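The empties slid down, but the ramp holds them at 66° and the wrist weight is unchanged. They need a steeper tip, so I fit the arm's kinematics from logged poses to find one that reaches.

```bash
cat > kin.py <<'E'
import numpy as np, itertools
from scipy.optimize import least_squares
from scipy.spatial.transform import Rotation as R
D=[([1.21,.4778,.0223,1.5564,-.0115,1.1093,-.0831],[.1689,-.6536,.2313],[0,0,-1],-75.51),
([.22,.27,-.48,1.39,.13,1.51,-1.58],[.5992,.0283,.4499],[-.001,-.001,-1],-75.63),
([-.12,.46,-1.0,1.5,.39,1.39,-.42],[.4602,.41,.3502],[0,0,-1],41.77),
([.05,.2,-1.03,2.4,2.62,.59,-1.06],[.4603,.414,.3006],[.673,.607,-.423],132.05),
([.23,.81,-1.41,2.43,2.53,1.09,-.55],[.4685,.419,.2273],[.685,.617,-.387],131.88),
([.44,.58,-1.08,1.63,.53,1.25,-.75],[.6061,.1256,.2559],[.011,0,-1],-.5),
([.34,.78,-.92,1.77,.74,.98,-.9],[.6101,.1217,.0655],[0,.001,-1],-1.19),
([.45,.55,-1.09,1.56,.5,1.33,-.72],[.6106,.1227,.2989],[.004,.003,-1],-1.16),
([-.02,.75,-1.38,1.45,.73,1.53,.93],[.4843,.4357,.3158],[-.002,.001,-1],131.88),
([.2,.57,-1.3,2.38,2.5,.86,-.69],[.4806,.4306,.2614],[.68,.611,-.405],131.94)]
Q=np.array([d[0] for d in D]);P=np.array([d[1] for d in D])
def mat(d):
    x=np.array(d[2],float);x/=np.linalg.norm(x);a=np.radians(d[3]);y=np.array([np.cos(a),np.sin(a),0]);y-=x*(x@y);y/=np.linalg.norm(y);return np.column_stack([x,y,np.cross(x,y)])
M=np.array([mat(d) for d in D])
def fk(q,p,s):
    h,a,b,c,y0,y7,e1,e2,e3=p
    T=R.from_euler('z',y0+s[0]*q[0]); pos=np.array([0,0,h])
    T=T*R.from_euler('y',s[1]*q[1])*R.from_euler('z',s[2]*q[2]); pos=pos+T.apply([e1,0,a])
    T=T*R.from_euler('y',s[3]*q[3])*R.from_euler('z',s[4]*q[4]); pos=pos+T.apply([e2,0,b])
    T=T*R.from_euler('y',s[5]*q[5])*R.from_euler('z',y7+s[6]*q[6]); pos=pos+T.apply([0,0,c])+0*e3
    m=T.as_matrix(); m=np.column_stack([m[:,2],m[:,0],m[:,1]])
    return pos,m
def res(p,s): 
    o=[]
    for q,P_,M_ in zip(Q,P,M):
        a,m=fk(q,p,s); o+=[(a-P_)*3,((m-M_)*.5).ravel()]
    return np.concatenate(o)
if __name__=="__main__":
    best=[]
    for s in itertools.product([1,-1],repeat=7):
        if s[1]!=1: continue
        for y0 in (0,1.57,3.14,-1.57):
          for y7 in (0,1.57,3.14,-1.57):
            L=least_squares(res,[.4,.5,.5,.3,y0,y7,0,0,0],args=(s,),max_nfev=25); best.append((L.cost,s,L.x))
    best.sort(key=lambda t:t[0])
    for b in best[:4]: print(b[0],b[1],b[2].round(3))
    np.save("kin.npy",np.concatenate([best[0][2],best[0][1]]))
E
time timeout 550 python3 kin.py
```

```text
0.01040023014591772 (-1, 1, -1, 1, -1, 1, -1) [ 0.273  0.54   0.491  0.31  -0.072 -3.202 -0.022  0.015  0.   ]
0.010400230146527472 (-1, 1, -1, 1, -1, 1, -1) [ 0.273  0.54   0.491  0.31  -0.072  3.081 -0.022  0.015  0.   ]
0.010400230150768193 (-1, 1, -1, 1, -1, 1, -1) [ 0.273  0.54   0.491  0.31  -0.072  3.081 -0.022  0.015  0.   ]
0.010400230173316505 (-1, 1, -1, 1, -1, 1, -1) [ 0.273  0.54   0.491  0.31  -0.072  3.081 -0.022  0.015  0.   ]
real	2m20.815s
user	2m19.608s
sys	0m0.147s
```

```bash
cat > ik.py <<'E'
from kin import *
from h import tilted, r
k=np.load("kin.npy");p,s=k[:9],k[9:]
lo=np.array([-2.96,-.34,-1.41,.24,-1.37,.17,-2.96]);hi=np.array([2.96,2.1,1.46,2.44,4.51,1.92,2.96])
def ik(P,Mt,seeds):
    best=None
    for q0 in seeds:
        f=lambda q:np.concatenate([(fk(q,p,s)[0]-P)*5,(fk(q,p,s)[1]-Mt).ravel(),.01*(q-q0)])
        L=least_squares(f,np.clip(q0,lo+.03,hi-.03),bounds=(lo+.02,hi-.02),max_nfev=60)
        a,m=fk(L.x,p,s); e=np.linalg.norm(a-P)+.2*np.linalg.norm(m-Mt)
        if best is None or e<best[0]: best=(e,L.x)
    return best
if __name__=="__main__":
    qn=r.get_obs()["joints"]; rng=np.random.default_rng(0)
    C=np.array([.444,.40,0])
    for th in (80,92):
      for daz in (190,205,222,240,260,280,300,320,340,130):
        d=np.array([np.cos(np.radians(daz)),np.sin(np.radians(daz)),0]); t=np.radians(th)
        lip=C-.06*d; lip[2]=.12
        o=lip-.1*(d*np.cos(t)-np.array([0,0,1])*np.sin(t)); g=o+.083*(d*np.sin(t)+np.array([0,0,1])*np.cos(t))
        Mt=tilted(np.radians(daz),t); tcp=g+.0187*Mt[:,0]
        seeds=[qn]+[rng.uniform(lo,hi) for _ in range(6)]
        b=ik(tcp,Mt,seeds); b2=ik(tcp,Mt,[qn])
        print(th,daz,tcp.round(3),"err",round(b[0],4),b[1].round(2),"local",round(b2[0],4),b2[1].round(2))
E
python3 ik.py
```

```text
80 190 [0.458 0.402 0.23 ] err 0.0001 [-0.39  0.82 -1.06  2.36  2.24  1.81 -1.01] local 0.0001 [-0.39  0.82 -1.06  2.36  2.24  1.81 -1.01]
80 205 [0.457 0.406 0.23 ] err 0.0332 [-0.83  0.5  -0.35  2.42  2.42  1.3  -1.33] local 0.0332 [-0.62  0.55 -0.6   2.42  2.42  1.38 -1.22]
80 222 [0.454 0.409 0.23 ] err 0.0686 [ 0.21  1.05 -1.39  2.42  2.81  1.22 -0.5 ] local 0.0686 [ 0.21  1.05 -1.39  2.42  2.81  1.22 -0.5 ]
80 240 [0.451 0.412 0.23 ] err 0.0296 [-0.81  0.51  0.4   2.42  3.89  1.32 -1.95] local 0.0298 [-0.38  0.48 -0.1   2.42  3.87  1.17 -1.77]
80 260 [0.446 0.414 0.23 ] err 0.0001 [-1.18  0.85  1.08  2.31  4.14  1.9  -2.25] local 0.0002 [ 0.64  1.28 -1.39  2.32  3.79  0.22 -0.84]
80 280 [0.442 0.414 0.23 ] err 0.0001 [ 0.18  0.71 -0.57  2.07 -1.35  1.08 -2.13] local 0.0918 [ 0.6   1.28 -1.35  2.27  4.49  0.19 -1.46]
80 300 [0.437 0.412 0.23 ] err 0.0001 [ 0.27  0.91 -0.81  1.82 -0.83  1.15 -2.46] local 0.2053 [ 0.55  1.29 -1.34  2.28  4.49  0.19 -1.4 ]
80 320 [0.433 0.409 0.23 ] err 0.0001 [ 0.31  1.28 -1.25  1.58 -0.2   1.3  -2.92] local 0.3143 [ 0.5   1.27 -1.33  2.29  4.49  
[... 967 characters left out ...]
0.19 -0.8 ]
92 280 [0.445 0.392 0.218] err 0.0001 [ 0.28  0.91 -0.64  2.06 -1.33  1.17 -1.98] local 0.1056 [ 0.66  1.54 -1.36  2.28  4.49  0.19 -1.3 ]
92 300 [0.448 0.393 0.218] err 0.0 [ 0.54  1.54 -1.38  1.79 -0.18  0.94 -2.94] local 0.2212 [ 0.6   1.5  -1.36  2.28  4.49  0.19 -1.33]
92 320 [0.45  0.395 0.218] err 0.0967 [ 0.34  1.49 -1.39  1.51 -0.08  1.37  2.94] local 0.3307 [ 0.55  1.47 -1.36  2.29  4.49  0.19 -1.34]
92 340 [0.451 0.397 0.218] err 0.0002 [-0.08  1.16 -0.66  1.3  -0.58  1.9  -2.53] local 0.4302 [ 0.51  1.45 -1.35  2.29  4.49  0.19 -1.35]
92 130 [0.439 0.406 0.218] err 0.0 [-1.53  0.96  0.33  1.62  0.98  1.71 -0.99] local 0.0001 [-1.29  0.92 -0.02  1.63  1.14  1.9  -1.1 ]
```

```bash
cat > ik2.py <<'E'
from ik import *
qn=r.get_obs()["joints"]; rng=np.random.default_rng(0)
C=np.array([.444,.40,0])
for lz in (.13,.17):
 for th in (78,86):
  for daz in (120,150,165,180,190):
    d=np.array([np.cos(np.radians(daz)),np.sin(np.radians(daz)),0]); t=np.radians(th)
    lip=C-.05*d; lip[2]=lz
    o=lip-.1*(d*np.cos(t)-np.array([0,0,1])*np.sin(t)); g=o+.083*(d*np.sin(t)+np.array([0,0,1])*np.cos(t))
    Mt=tilted(np.radians(daz),t); tcp=g+.0187*Mt[:,0]
    b=ik(tcp,Mt,[qn,np.array([-.6,.6,-.6,1.9,1.5,1.5,-1]),np.array([-1.2,.7,0,2.,1.5,1.3,-1.3])]);b2=ik(tcp,Mt,[qn])
    print(lz,th,daz,tcp.round(3),"err",round(b[0],4),b[1].round(2),"local",round(b2[0],4),b2[1].round(2))
E
python3 ik2.py
```

```text
0.13 78 120 [0.448 0.393 0.241] err 0.0 [-1.2   0.82 -0.05  1.54  0.97  1.86 -1.02] local 0.0001 [-1.15  0.82 -0.14  1.54  1.    1.9  -1.05]
0.13 78 150 [0.451 0.396 0.241] err 0.0 [-1.3   0.65 -0.05  1.9   1.29  1.54 -1.06] local 0.0001 [-0.83  0.76 -0.69  1.91  1.5   1.9  -1.12]
0.13 78 165 [0.452 0.398 0.241] err 0.0 [-1.31  0.57 -0.05  2.08  1.51  1.39 -1.13] local 0.0001 [-0.65  0.77 -0.91  2.09  1.74  1.9  -1.1 ]
0.13 78 180 [0.452 0.4   0.241] err 0.0 [-1.29  0.5  -0.04  2.26  1.8   1.27 -1.24] local 0.0001 [-0.48  0.78 -1.07  2.26  2.    1.86 -1.03]
0.13 78 190 [0.452 0.401 0.241] err 0.0 [-1.23  0.45 -0.04  2.36  2.04  1.22 -1.32] local 0.0001 [-0.38  0.76 -1.1   2.37  2.17  1.75 -0.99]
0.13 86 120 [0.44  0.406 0.234] err 0.0 [-1.31  0.9   0.08  1.51  0.97  1.9  -1.  ] local 0.0001 [-1.31  0.9   0.08  1.51  0.97  1.9  -1.01]
0.13 86 150 [0.438 0.404 0.234] err 0.0 [-1.36  0.74 -0.01  1.89  1.32  1.64 -1.14] local 0.0001 [-1.03  0.79 -0.46  1.9   1.47  1.9  -1.19]
0.13 86 165 [0.437 0.402 0.234] err 0.0 [-1.38  0.67 -0.01  2.09  1.54  1.52 -1.25] local 0.0001 [-0.89  0.77 -0.
[... 1013 characters left out ...]
 86 120 [0.44  0.406 0.274] err 0.0 [-1.35  0.85  0.14  1.51  0.96  1.9  -0.94] local 0.0001 [-1.35  0.85  0.14  1.51  0.96  1.9  -0.94]
0.17 86 150 [0.438 0.404 0.274] err 0.0 [-1.36  0.67 -0.02  1.89  1.33  1.66 -1.08] local 0.0001 [-1.03  0.72 -0.46  1.9   1.46  1.9  -1.12]
0.17 86 165 [0.437 0.402 0.274] err 0.0 [-1.38  0.59 -0.02  2.09  1.53  1.52 -1.17] local 0.0001 [-0.84  0.7  -0.7   2.09  1.71  1.9  -1.14]
0.17 86 180 [0.437 0.4   0.274] err 0.0 [-1.35  0.51 -0.03  2.27  1.81  1.42 -1.28] local 0.0001 [-0.62  0.71 -0.92  2.28  1.99  1.9  -1.11]
0.17 86 190 [0.437 0.399 0.274] err 0.0 [-1.29  0.47 -0.03  2.39  2.04  1.38 -1.37] local 0.0001 [-0.44  0.76 -1.07  2.39  2.22  1.9  -1.03]
```

```bash
python3 -c "
from h import *
state()
rel([.455,.402,.27],tilted(np.radians(180),np.radians(68)))
rel([.446,.40,.25],tilted(np.radians(180),np.radians(84)))"
```

```text
t 17.35 tcp [0.4803 0.4304 0.2607] x [ 0.68   0.611 -0.405] y yaw deg 131.95 q [ 0.2   0.57 -1.3   2.38  2.5   0.86 -0.69] F [-0.8  0.4 -4.8] w 8.8
shift [-38.3, -4.2, -6.8] turn [0.2846, -0.0324, -0.6747] rows>= 4.9
shift [-37.5, 0.3, -28.4] turn [0.1887, -0.299, -0.7105] rows>= 5.3
```

>>> apply_moves([
  [0, -38, -4, -7, 0.285, -0.032, -0.675],
  [0, -38, -4, -7, 0.285, -0.032, -0.675],
  [0, -38, -4, -7, 0.285, -0.032, -0.675],
  [0, -38, -4, -7, 0.285, -0.032, -0.675],
  [0, -38, -4, -7, 0.285, -0.032, -0.675],
  [0, -38, -4, -7, 0.285, -0.032, -0.675],
  [0, -37.5, 0, -28, 0.189, -0.3, -0.71],
  [0, -37.5, 0, -28, 0.189, -0.3, -0.71],
  [0, -37.5, 0, -28, 0.189, -0.3, -0.71],
  [0, -37.5, 0, -28, 0.189, -0.3, -0.71],
  [0, -37.5, 0, -28, 0.189, -0.3, -0.71],
  [0, -37.5, 0, -28, 0.189, -0.3, -0.71],
  [0, -37.5, 0, -28, 0.189, -0.3, -0.71],
])

```text
clock: 18.65
tcp_pos: [0.447, 0.3991, 0.2511]
orientation: [0.004, 0.106, -0.001]
contact_force: [0.0, 0.4, -3.2]
grip_width: 0.0088
```

```bash
python3 -c "
from h import *
state()
f=grab_frame('side');save(f,'s5.png',(150,250,390,430),3.3)"
```

```text
t 18.65 tcp [0.447  0.3991 0.2511] x [ 0.994 -0.001 -0.106] y yaw deg 89.91 q [-0.72  0.74 -0.84  2.27  1.86  1.91 -1.15] F [ 0.   0.4 -3.2] w 8.8
```

View pics/s5.png

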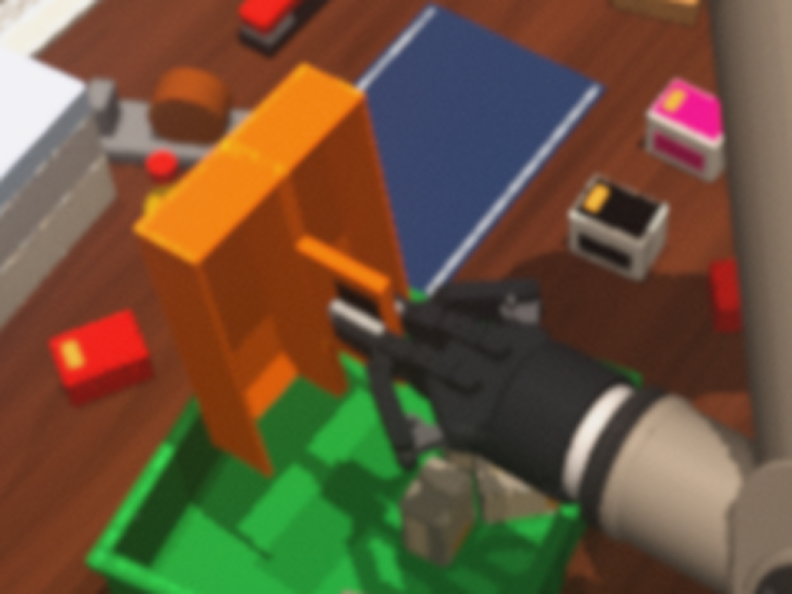

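>>> apply_moves([
  [0, 0, 0, 0, 0, 0, 0],
  [0, 0, 0, 0, 0, 0, 0],
  [0, 0, 0, 0, 0, 0, 0],
])

```text
clock: 19.0
tcp_pos: [0.4463, 0.3997, 0.25]
orientation: [0.001, 0.105, 0.001]
contact_force: [0.1, -0.2, -3.2]
grip_width: 0.0085
```

```bash
python3 -c "
from h import *
state()
f=grab_frame('scene');save(f,'s6.png',(330,180,570,430),2.4)
rel([.47,.41,.33],tilted(np.radians(180),np.radians(0)))"
```

```text
t 19.0 tcp [0.4463 0.3997 0.25  ] x [ 0.995  0.001 -0.105] y yaw deg 90.03 q [-0.73  0.74 -0.84  2.27  1.86  1.91 -1.15] F [ 0.1 -0.2 -3.2] w 8.5
shift [15.3, 10.2, 82.1] turn [-0.0002, 1.466, -0.0013] rows>= 9.8
```

View pics/s6.png

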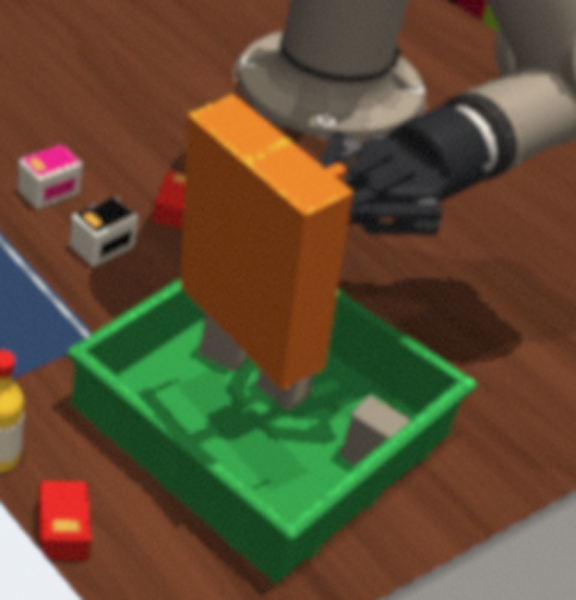

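The scene picture shows three empties in the hopper. The wrist weight of 3.2 N against 2.75 N suggests one remains in the tote, so I shake it over the hopper.

>>> apply_moves([
  [0, 0, 0, 40, 0, 0, 0],
  [0, 0, 0, 40, 0, 0, 0],
  [0, 0, 0, 0, 0, 0, 0],
  [0, 0, 0, 40, 0, 0, 0],
  [0, 0, 0, 0, 0, 0, 0],
  [0, 0, 0, 40, 0, 0, 0],
  [0, 0, 0, 0, 0, 0, 0],
  [0, 0, 0, 40, 0, 0, 0],
  [0, 0, 0, 0, 0, 0, 0],
  [0, 0, 0, 0, 0, 0, 0],
  [0, 0, 0, 0, 0, 0, 0],
  [0, 0, 0, 0, 0, 0, 0],
])

```text
clock: 20.25
tcp_pos: [0.4462, 0.3999, 0.2511]
orientation: [0.002, 0.104, 0.001]
contact_force: [0.5, 0.2, -2.8]
grip_width: 0.0084
```

```bash
python3 -c "
from h import *
state()
f=grab_frame('scene');save(f,'s7.png',(330,180,570,430),2.4)
f=grab_frame('side');save(f,'s8.png',(150,250,390,430),3.3)
rel([.47,.41,.33],tilted(np.radians(180),np.radians(0)))"
```

```text
t 20.25 tcp [0.4462 0.3999 0.2511] x [ 0.995  0.001 -0.103] y yaw deg 90.05 q [-0.79  0.7  -0.76  2.27  1.84  1.85 -1.17] F [ 0.5  0.2 -2.8] w 8.4
shift [15.5, 10.3, 80.5] turn [-0.0014, 1.4677, -0.0025] rows>= 9.8
```

View pics/s7.png

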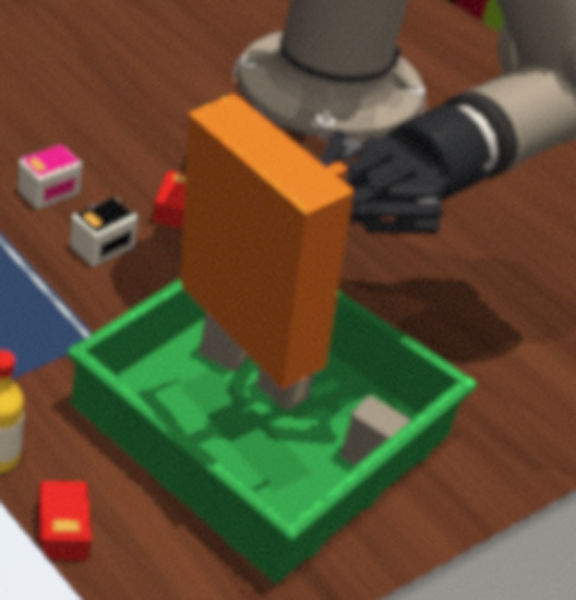

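View pics/s8.png

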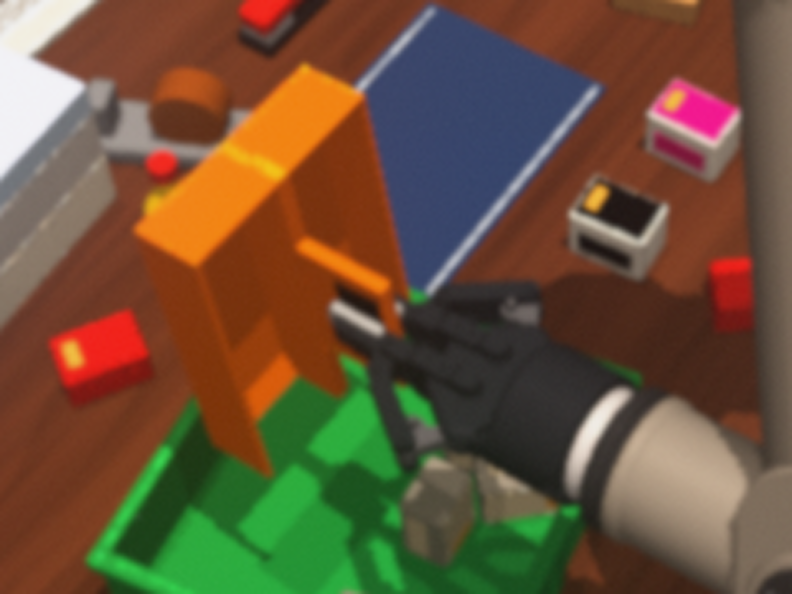

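>>> apply_moves([
  [0, 15, 10, 80, 0, 1.468, 0],
  [0, 15, 10, 80, 0, 1.468, 0],
  [0, 15, 10, 80, 0, 1.468, 0],
  [0, 15, 10, 80, 0, 1.468, 0],
  [0, 15, 10, 80, 0, 1.468, 0],
  [0, 15, 10, 80, 0, 1.468, 0],
  [0, 15, 10, 80, 0, 1.468, 0],
  [0, 15, 10, 80, 0, 1.468, 0],
  [0, 15, 10, 80, 0, 1.468, 0],
  [0, 15, 10, 80, 0, 1.468, 0],
  [0, 15, 10, 80, 0, 1.468, 0],
  [0, 15, 10, 80, 0, 1.468, 0],
  [0, 15, 10, 80, 0, 1.468, 0],
  [0, 15, 10, 80, 0, 1.468, 0],
])

```text
clock: 21.75
tcp_pos: [0.4678, 0.41, 0.3287]
orientation: [-0.003, 1.57, 0.003]
contact_force: [-0.7, 0.4, -3.1]
grip_width: 0.009
```

```bash
python3 -c "
from h import *
state()
f=grab_frame('scene');save(f,'s9.png',(330,180,570,430),2.4)
f=grab_frame('side');save(f,'s10.png',(130,250,390,470),2.7)
rel([.61,.122,.30],down(np.radians(0)))"
```

```text
t 21.75 tcp [0.4678 0.41   0.3287] x [ 0.001 -0.    -1.   ] y yaw deg 90.2 q [-0.07  0.53 -1.1   1.51  0.48  1.39  0.37] F [-0.7  0.4 -3.1] w 9.0
shift [28.5, -288.3, 140.9] turn [1.5734, -0.0001, -0.0004] rows>= 10.5
```

View pics/s9.png

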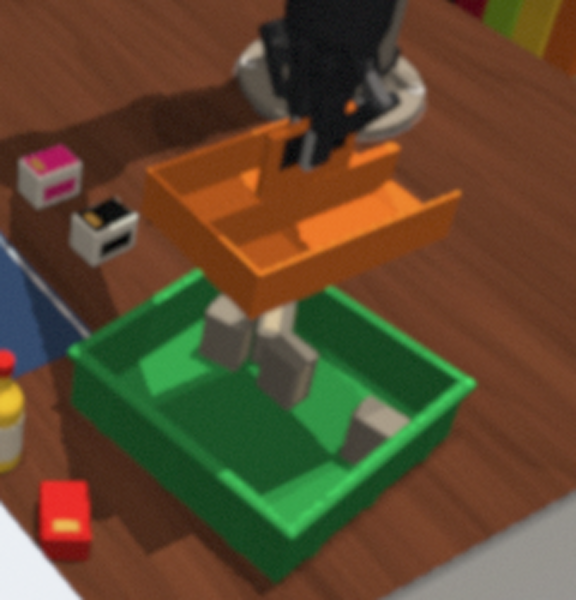

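View pics/s10.png

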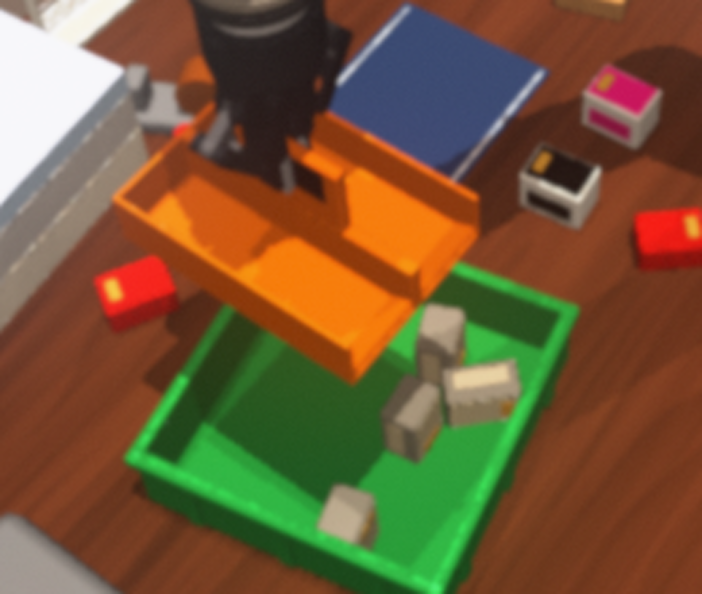

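All four empties are in the hopper and the tote is empty. I return the tote to the mat.

```bash
python3 -c "
from h import *
rel([.6065,.1238,.25],down(np.radians(1.8)))"
```

```text
shift [78.5, -286.6, 137.4] turn [1.542, -0.0001, -0.0004] rows>= 10.3
```

>>> apply_moves([
  [0, 0, -50, 24, 0.15, 0, 0],
  [0, 0, -287, 137, 1.542, 0, 0],
  [0, 0, -287, 137, 1.542, 0, 0],
  [0, 0, -287, 137, 1.542, 0, 0],
  [0, 20, -287, 137, 1.542, 0, 0],
  [0, 20, -287, 137, 1.542, 0, 0],
  [0, 78, -287, 137, 1.542, 0, 0],
  [0, 78, -287, 137, 1.542, 0, 0],
  [0, 78, -287, 137, 1.542, 0, 0],
  [0, 78, -287, 137, 1.542, 0, 0],
  [0, 78, -287, 137, 1.542, 0, 0],
  [0, 78, -287, 137, 1.542, 0, 0],
  [0, 78, -287, 137, 1.542, 0, 0],
  [0, 78, -287, 137, 1.542, 0, 0],
  [0, 78, -287, 137, 1.542, 0, 0],
])

```text
clock: 23.35
tcp_pos: [0.6064, 0.1229, 0.2494]
orientation: [1.187, 1.225, -1.188]
contact_force: [-1.1, 0.4, -2.6]
grip_width: 0.0087
```

```bash
python3 -c "
from h import *
state()
f=grab_frame('side');save(f,'s11.png',(180,180,420,360),3.2)
f=grab_frame('scene');save(f,'s12.png',(230,200,430,350),3.8)
rel([.6065,.1238,.068],down(np.radians(1.8)))"
```

```text
t 23.35 tcp [0.6064 0.1229 0.2494] x [-0.002  0.001 -1.   ] y yaw deg 1.73 q [ 0.23  0.46 -0.72  1.64  0.32  1.17 -0.54] F [-1.1  0.4 -2.6] w 8.7
shift [181.4, 0.4, -0.8] turn [-0.0017, -0.0011, 0.0019] rows>= 3.6
```

View pics/s11.png

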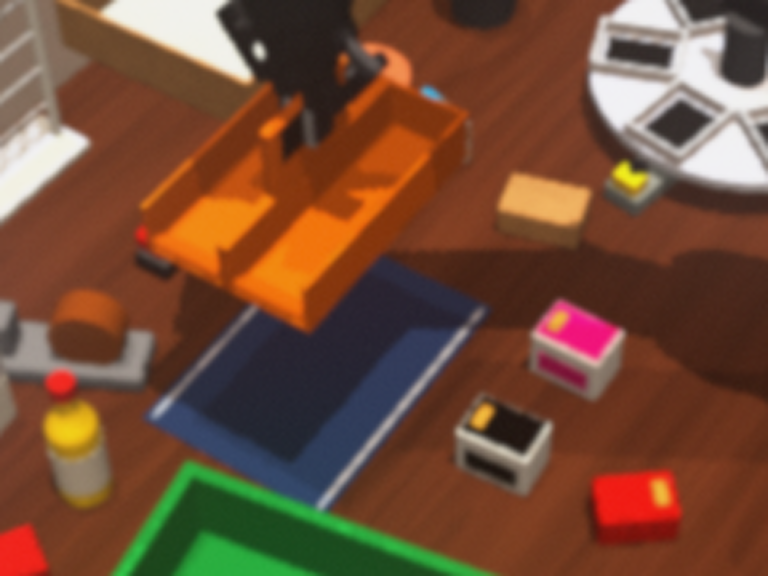

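View pics/s12.png

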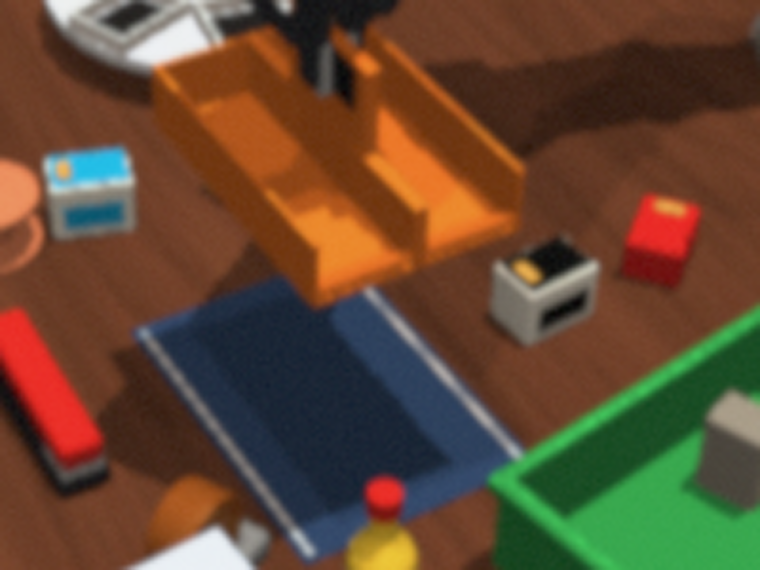

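>>> apply_moves([
  [0, 40, 0.4, -0.8, 0, 0, 0],
  [0, 80, 0.4, -0.8, 0, 0, 0],
  [0, 120, 0.4, -0.8, 0, 0, 0],
  [0, 150, 0.4, -0.8, 0, 0, 0],
  [0, 168, 0.4, -0.8, 0, 0, 0],
  [0, 176, 0.4, -0.8, 0, 0, 0],
  [0, 180, 0.4, -0.8, 0, 0, 0],
  [0, 183, 0.4, -0.8, 0, 0, 0],
  [0, 183, 0.4, -0.8, 0, 0, 0],
])

```text
clock: 24.35
tcp_pos: [0.6073, 0.1241, 0.0674]
orientation: [1.188, 1.224, -1.187]
contact_force: [0.3, 0.3, -3.3]
grip_width: 0.0088
```

```bash
python3 -c "
from h import *
state()"
```

```text
t 24.35 tcp [0.6073 0.1241 0.0674] x [-0.     0.001 -1.   ] y yaw deg 1.68 q [ 0.15  0.66 -0.62  1.78  0.49  0.86 -0.67] F [ 0.3  0.3 -3.3] w 8.8
```

Still hanging. I lower another 2 mm, then open and lift.

>>> apply_moves([
  [0, 1, 0, 0, 0, 0, 0],
  [0, 2, 0, 0, 0, 0, 0],
  [0, 2, 0, 0, 0, 0, 0],
  [20, 2, 0, 0, 0, 0, 0],
  [50, 2, 0, 0, 0, 0, 0],
  [85, 2, 0, 0, 0, 0, 0],
  [85, 2, 0, 0, 0, 0, 0],
  [85, 2, 0, 0, 0, 0, 0],
  [85, 2, 0, 0, 0, 0, 0],
  [85, -20, 0, 0, 0, 0, 0],
  [85, -60, 0, 0, 0, 0, 0],
  [85, -110, 0, 0, 0, 0, 0],
  [85, -160, 0, 0, 0, 0, 0],
  [85, -200, 0, 0, 0, 0, 0],
  [85, -230, 0, 0, 0, 0, 0],
  [85, -230, 0, 0, 0, 0, 0],
  [85, -230, 0, 0, 0, 0, 0],
])

```text
clock: 26.05
tcp_pos: [0.6071, 0.1237, 0.2969]
orientation: [1.188, 1.224, -1.188]
contact_force: [-0.9, -0.8, -0.5]
grip_width: 0.0851
```

```bash
python3 w.py wr3.png black magenta cyan tote yellow
python3 -c "
from h import *
rel([.50,-.12,.40],down(np.radians(0)))"
```

```text
t 26.05 tcp [0.6071 0.1237 0.2969] x [-0.001  0.001 -1.   ] y yaw deg 1.68 q [ 0.24  0.43 -0.74  1.58  0.3   1.25 -0.52] F [-0.9 -0.8 -0.5] w 85.1
black 0.89 [158. 182.] [0.4361 0.1246]
magenta 0.86 [166. 276.] [0.4357 0.0157]
cyan 0.59 [360. 379.] [ 0.6678 -0.1182]
tote 0.82 [316. 188.] [0.6052 0.1221]
shift [-104.5, -114.0, 240.1] turn [0.0295, -0.0007, 0.0038] rows>= 5.7
```

View pics/wr3.png

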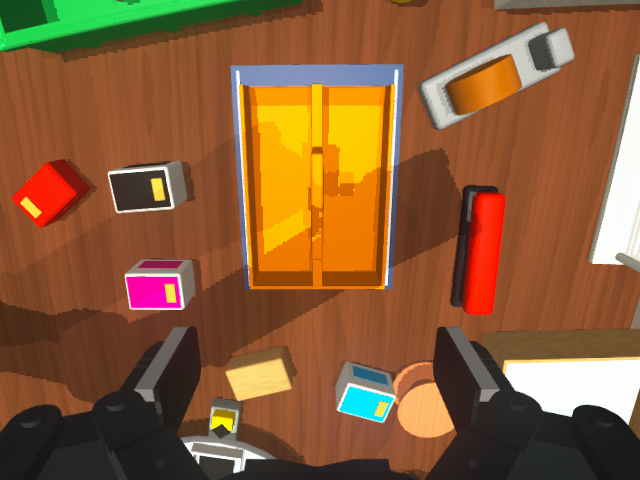

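The tote stands empty on the mat at (316,185), aligned between the white lines. Next I view the carousel from above.

```bash
python3 -c "
from h import *
rel([.49,-.33,.40],down(np.radians(0)))"
```

```text
shift [-104.6, -130.2, 449.7] turn [0.0295, -0.0007, 0.0038] rows>= 9.6
```

>>> apply_moves([
  [85, -105, -130, 450, 0.03, 0, 0.004],
  [85, -105, -130, 450, 0.03, 0, 0.004],
  [85, -105, -130, 450, 0.03, 0, 0.004],
  [85, -105, -130, 450, 0.03, 0, 0.004],
  [85, -105, -130, 450, 0.03, 0, 0.004],
  [85, -105, -130, 450, 0.03, 0, 0.004],
  [85, -105, -130, 450, 0.03, 0, 0.004],
  [85, -105, -130, 450, 0.03, 0, 0.004],
  [85, -105, -130, 450, 0.03, 0, 0.004],
  [85, -105, -130, 450, 0.03, 0, 0.004],
  [85, -105, -130, 450, 0.03, 0, 0.004],
  [85, -105, -130, 450, 0.03, 0, 0.004],
  [85, -105, -130, 450, 0.03, 0, 0.004],
])

```text
clock: 27.65
tcp_pos: [0.491, -0.3283, 0.4007]
orientation: [1.21, 1.21, -1.205]
contact_force: [-0.1, 0.4, 0.3]
grip_width: 0.0846
```

```bash
python3 w.py wr4.png load_place next_place wheel_grip stand; python3 -c "
import pickle
from h import *
f,o=pickle.load(open('w.pkl','rb'))
save(f,'c5.png',(160,60,480,380),1.85)"
```

```text
t 27.65 tcp [ 0.491  -0.3283  0.4007] x [ 0.002  0.002 -1.   ] y yaw deg 0.11 q [ 0.93  0.28 -0.57  1.5   0.15  1.41  0.36] F [-0.1  0.4  0.3] w 84.6
load_place 0.88 [317.  92.] [ 0.4913 -0.2296]
next_place 0.93 [374. 141.] [ 0.5585 -0.2849]
wheel_grip 0.83 [304. 182.] [ 0.4783 -0.3199]
stand 0.56 [306. 162.] [ 0.477  -0.3147]
```

View pics/wr4.png

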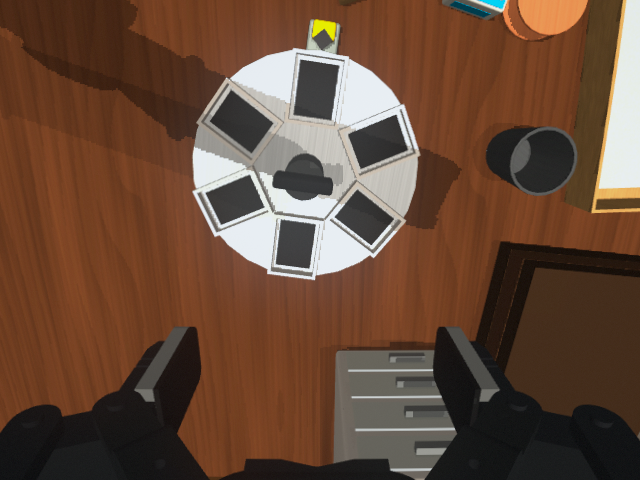

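```bash
cat > car.py <<'E'
import pickle
from h import *
np.set_printoptions(precision=4,suppress=True)
f,o=pickle.load(open('w.pkl','rb')); im=f["pixels"]
hsv=cv2.cvtColor(im,cv2.COLOR_RGB2HSV)
dark=((hsv[...,2]<75)).astype(np.uint8); dark[300:]=0; dark[:,:180]=0; dark[:,430:]=0
n,l,st,ce=cv2.connectedComponentsWithStats(dark)
for i in range(1,n):
    if 400<st[i,4]<6000:
        c=cv2.findContours((l==i).astype(np.uint8),cv2.RETR_EXTERNAL,cv2.CHAIN_APPROX_NONE)[0][0]
        w=np.array([atz(f,p[0].astype(float),.042,o)[:2] for p in c],np.float32)
        (cx,cy),(a,b),ang=cv2.minAreaRect(w*1000)
        if b>a: ang-=90
        print(ce[i].round(),st[i,4],"rect c",np.round([cx,cy],1),"size",round(a,1),round(b,1),"ang",round(ang,1))
# wheel circle
white=((hsv[...,1]<60)&(hsv[...,2]>90)).astype(np.uint8)
m=np.zeros_like(white); cv2.circle(m,(305,162),125,1,-1); white&=m
c=max(cv2.findContours(white,cv2.RETR_EXTERNAL,cv2.CHAIN_APPROX_NONE)[0],key=cv2.contourArea)
w=np.array([atz(f,p[0].astype(float),.042,o)[:2] for p in c])
from scipy.optimize import least_squares
L=least_squares(lambda x:np.hypot(*(w-x[:2]).T)-x[2],[.48,-.31,.136],loss='soft_l1',f_scale=.002);print("circle",L.x)
L=least_squares(lambda x:np.hypot(*(w-x[:2]).T)-.136,[.48,-.31],loss='soft_l1',f_scale=.001);print("circle r fixed",L.x)
E
python3 car.py
```

```text
[188. 112.] 730 rect c [ 346.2 -240. ] size 89.7 25.6 ang 84.7
[316.  89.] 2024 rect c [ 489.7 -227.8] size 59.0 42.5 ang 82.0
[241. 121.] 1943 rect c [ 402.9 -263. ] size 43.2 59.3 ang -37.8
[378. 141.] 1844 rect c [ 562.8 -285.4] size 58.8 42.8 ang 22.2
[303. 178.] 1757 rect c [ 473.7 -334.2] size 62.5 61.0 ang 34.2
[235. 199.] 1600 rect c [ 390.5 -355.4] size 58.5 42.4 ang 22.3
[364. 217.] 1582 rect c [ 550.2 -377.7] size 43.2 59.2 ang -37.9
[295. 244.] 1453 rect c [ 463.9 -413.1] size 58.6 42.4 ang 81.7
circle [ 0.4765 -0.3206  0.1362]
circle r fixed [ 0.4765 -0.3206]
```

View pics/c5.png

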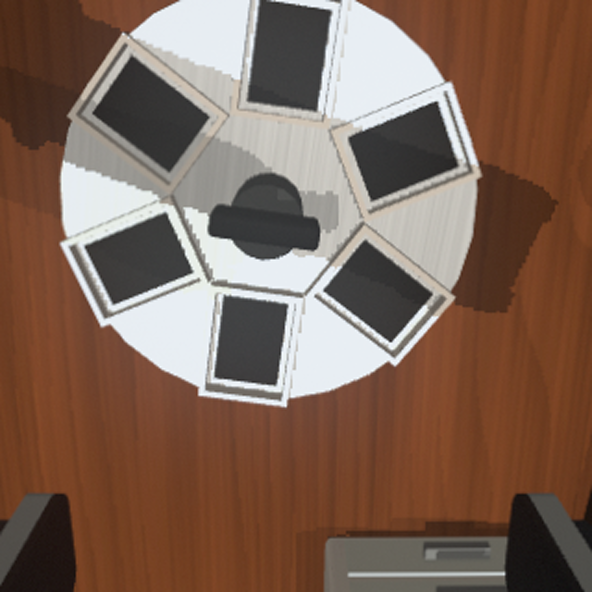

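The carousel view is clear. The axis is at (0.4767,-0.3206), the load pocket's radial direction is azimuth 82°, and the knob bar lies at about -8°. Next I go above black with jaws across its 42 mm width.

```bash
python3 -c "
from h import *
rel([.435,.124,.22],down(np.radians(-84)))"
```

```text
shift [181.6, -55.7, -452.9] turn [1.4672, -0.0025, -0.0008] rows>= 9.8
```

>>> apply_moves([
  [70, 20, -56, -453, 1.467, 0, 0],
  [70, 60, -56, -453, 1.467, 0, 0],
  [70, 100, -56, -453, 1.467, 0, 0],
  [70, 140, -56, -453, 1.467, 0, 0],
  [70, 182, -56, -453, 1.467, 0, 0],
  [70, 182, -56, -453, 1.467, 0, 0],
  [70, 182, -56, -453, 1.467, 0, 0],
  [70, 182, -56, -453, 1.467, 0, 0],
  [70, 182, -56, -453, 1.467, 0, 0],
  [70, 182, -56, -453, 1.467, 0, 0],
  [70, 182, -56, -453, 1.467, 0, 0],
  [70, 182, -56, -453, 1.467, 0, 0],
  [70, 182, -56, -453, 1.467, 0, 0],
])

```text
clock: 29.2
tcp_pos: [0.4345, 0.1241, 0.2194]
orientation: [2.168, 0.118, -2.165]
contact_force: [0.9, -0.2, 0.6]
grip_width: 0.0701
```

```bash
cat > top.py <<'E'
# measure coloured cartridge top in newest wrist frame: usage top.py label outname
import sys
from h import *
np.set_printoptions(precision=4,suppress=True)
o=state(); f=grab_frame("wrist"); save(f,sys.argv[2])
L=cut_out(sys.argv[1],"wrist")
if not L: print("none"); sys.exit()
m=L[0]["pixels"]; print("conf",L[0]["confidence"],"px",m.sum())
print("pinpoint",[(round(b["confidence"],2),atz(f,pp(b["point"]),0,o)[:2]) for b in pinpoint(sys.argv[1],"wrist")[:2]])
hsv=cv2.cvtColor(f["pixels"],cv2.COLOR_RGB2HSV).astype(int); H,S,V=hsv[...,0],hsv[...,1],hsv[...,2]
mk=cv2.dilate(m.astype(np.uint8),np.ones((5,5)))>0
col={"black":(V<75)|((H>18)&(H<32)&(S>130)&(V>150)),"cyan":((H>80)&(H<105)&(S>120)&(V>150))|((H>18)&(H<32)&(S>130)&(V>150)),
 "magenta":((H>145)&(H<175)&(S>120)&(V>150))|((H>18)&(H<32)&(S>130)&(V>150))}[sys.argv[1]]
t=(mk&col).astype(np.uint8); t=cv2.morphologyEx(t,cv2.MORPH_OPEN,np.ones((3,3)))
n,l,st,ce=cv2.connectedComponentsWithStats(t); i=1+np.argmax(st[1:,4])
c=max(cv2.findContours((l==i).astype(np.uint8),cv2.RETR_EXTERNAL,cv2.CHAIN_APPROX_NONE)[0],key=cv2.contourArea)
zt=float(sys.argv[3]) if len(sys.argv)>3 else .046
w=np.array([atz(f,p[0].astype(float),zt,o)[:2] for p in c],np.float32)
(cx,cy),(a,b),ang=cv2.minAreaRect(w*1000)
if b>a: ang-=90
print("top px",ce[i].round(),"centre mm",round(cx,1),round(cy,1),"size",round(a,1),round(b,1),"long axis deg",round(ang,1))
E
python3 top.py black wr5.png
```

```text
t 29.2 tcp [0.4345 0.1241 0.2194] x [ 0.001  0.001 -1.   ] y yaw deg -83.83 q [ 0.29  0.2  -0.78  2.04  0.17  0.97 -2.04] F [ 0.9 -0.2  0.6] w 70.1
conf 0.85 px 4273
pinpoint [(0.74, array([0.4384, 0.1215])), (0.45, array([0.4396, 0.3983]))]
top px [320. 191.] centre mm 451.0 125.8 size 22.0 34.7 long axis deg -83.8
```

View pics/wr5.png

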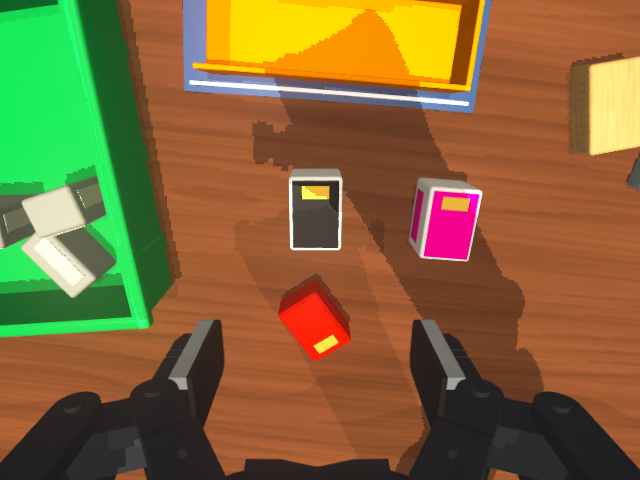

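```bash
cat > quad.py <<'E'
from h import *
import sys,json
f=grab_frame("wrist");o=r.get_obs()
z=float(sys.argv[2])
P=np.array([atz(f,p,z,o)[:2] for p in json.loads(sys.argv[1])]);e=np.roll(P,-1,0)-P
print("c",P.mean(0).round(4),"edges",(np.linalg.norm(e,axis=1)*1000).round(1),"dirs",np.degrees(np.arctan2(e[:,1],e[:,0])).round(1))
E
python3 quad.py "[[290,177],[341.5,178],[340.5,249],[290.5,249.5]]" .046
```

```text
c [0.4373 0.1219] edges [39.4 57.4 40.4 58.6] dirs [ -85.3 -173.9   96.5    5.1]
```

```bash
python3 -c "
from h import *
rel([.4365,.1228,.016],down(np.radians(-84.4)))"
```

```text
shift [204.1, -0.7, -0.1] turn [0.0038, -0.0033, 0.0003] rows>= 4.1
```

>>> apply_moves([
  [70, 50, 1, -1.5, 0.005, 0, 0],
  [70, 100, 1, -1.5, 0.005, 0, 0],
  [70, 150, 1, -1.5, 0.005, 0, 0],
  [70, 185, 1, -1.5, 0.005, 0, 0],
  [70, 204, 1, -1.5, 0.005, 0, 0],
  [70, 204, 1, -1.5, 0.005, 0, 0],
  [30, 204, 1, -1.5, 0.005, 0, 0],
  [30, 204, 1, -1.5, 0.005, 0, 0],
  [30, 204, 1, -1.5, 0.005, 0, 0],
  [30, 204, 1, -1.5, 0.005, 0, 0],
  [30, 204, 1, -1.5, 0.005, 0, 0],
  [30, 200, 1, -1.5, 0.005, 0, 0],
  [30, 170, 1, -1.5, 0.005, 0, 0],
  [30, 120, 1, -1.5, 0.005, 0, 0],
  [30, 70, 1, -1.5, 0.005, 0, 0],
  [30, 30, 1, -1.5, 0.005, 0, 0],
  [30, 30, 1, -1.5, 0.005, 0, 0],
], force=40)

```text
clock: 31.1
tcp_pos: [0.4398, 0.1237, 0.1952]
orientation: [2.186, 0.108, -2.158]
contact_force: [1.2, -1.1, -0.1]
grip_width: 0.0412
```

```bash
python3 -c "
from h import *
state()
rel([.4896,-.2285,.19],down(np.radians(-8)))
f=grab_frame('wrist');save(f,'wr6.png')"
```

```text
t 31.1 tcp [0.4398 0.1237 0.1952] x [ 0.012  0.002 -1.   ] y yaw deg -84.39 q [ 0.3   0.24 -0.79  2.06  0.22  0.91 -2.09] F [ 1.2 -1.1 -0.1] w 41.2
shift [5.0, 355.4, -15.1] turn [-1.3333, -0.0114, -0.0074] rows>= 8.9
```

View pics/wr6.png

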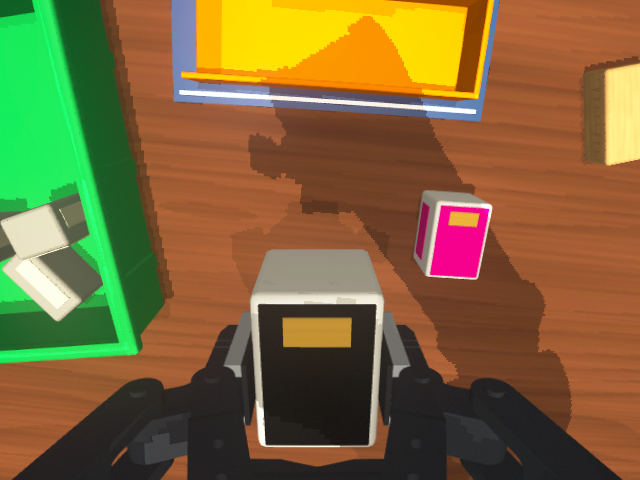

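```bash
cat > held.py <<'E'
# corners of the held cartridge's top in the wrist picture -> tool coords (x = -0.030)
from h import *
import sys,json
f=grab_frame("wrist"); T=np.array(f["T_tool_cam"])
X=float(sys.argv[2]) if len(sys.argv)>2 else -.030
P=[]
for p in json.loads(sys.argv[1]):
    u=cv2.undistortPoints(np.array([[p]],float),np.array(f["mtx"]),np.array(f["distortion"]))[0,0]
    d=T[:3,:3]@[u[0],u[1],1]; c=T[:3,3]; P.append((c+d*(X-c[0])/d[0])[1:]*1000)
P=np.array(P);e=np.roll(P,-1,0)-P
print("centre y,z mm",P.mean(0).round(1),"edges",np.linalg.norm(e,axis=1).round(1),"dirs in yz deg",np.degrees(np.arctan2(e[:,1],e[:,0])).round(1))
E
python3 held.py "[[251,303],[383,300],[377,443],[260,444]]"
```

```text
centre y,z mm [1.1 2. ] edges [40.  55.3 40.9 54.7] dirs in yz deg [ -1.5  89.  179.4 -90.2]
```

>>> apply_moves([
  [30, 5, 355, -15, -1.333, -0.01, 0],
  [30, 5, 355, -15, -1.333, -0.01, 0],
  [30, 5, 355, -15, -1.333, -0.01, 0],
  [30, 5, 355, -15, -1.333, -0.01, 0],
  [30, 5, 355, -15, -1.333, -0.01, 0],
  [30, 5, 355, -15, -1.333, -0.01, 0],
  [30, 5, 355, -15, -1.333, -0.01, 0],
  [30, 5, 355, -15, -1.333, -0.01, 0],
  [30, 5, 355, -15, -1.333, -0.01, 0],
  [30, 5, 355, -15, -1.333, -0.01, 0],
  [30, 5, 355, -15, -1.333, -0.01, 0],
  [30, 5, 355, -15, -1.333, -0.01, 0],
  [30, 5, 355, -15, -1.333, -0.01, 0],
])

```text
clock: 32.5
tcp_pos: [0.4861, -0.229, 0.1837]
orientation: [1.305, 1.139, -1.318]
contact_force: [-0.6, 0.7, -0.9]
grip_width: 0.0417
```

```bash
python3 -c "
from h import *
state()
rel([.4898,-.227,.10],down(np.radians(-8)))
f=grab_frame('wrist');save(f,'wr7.png')"
```

```text
t 32.5 tcp [ 0.4861 -0.229   0.1837] x [-0.006 -0.005 -1.   ] y yaw deg -8.05 q [ 0.99  0.43 -0.85  1.89  0.39  1.   -0.17] F [-0.6  0.7 -0.9] w 41.7
shift [83.7, 3.8, -3.0] turn [-0.0008, 0.0057, 0.0049] rows>= 1.7
```

View pics/wr7.png

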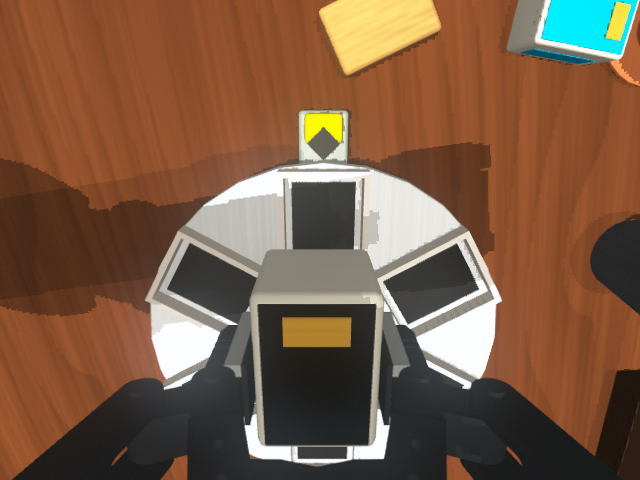

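>>> apply_moves([
  [30, 30, 3.8, -3, 0, 0.006, 0.005],
  [30, 60, 3.8, -3, 0, 0.006, 0.005],
  [30, 84, 3.8, -3, 0, 0.006, 0.005],
  [30, 84, 3.8, -3, 0, 0.006, 0.005],
  [30, 84, 3.8, -3, 0, 0.006, 0.005],
])

```text
clock: 33.05
tcp_pos: [0.4905, -0.2271, 0.1007]
orientation: [1.312, 1.139, -1.31]
contact_force: [-0.4, -0.2, -0.5]
grip_width: 0.0413
```

```bash
python3 -c "
from h import *
state();state()
rel([.4898,-.227,.059],down(np.radians(-8)))
f=grab_frame('wrist');save(f,'wr8.png')"
```

```text
t 33.05 tcp [ 0.4905 -0.2271  0.1007] x [ 0.001  0.    -1.   ] y yaw deg -7.98 q [ 0.93  0.54 -0.78  1.95  0.5   0.85 -0.26] F [-0.4 -0.2 -0.5] w 41.3
t 33.05 tcp [ 0.4905 -0.2271  0.1007] x [ 0.001  0.    -1.   ] y yaw deg -7.98 q [ 0.93  0.54 -0.78  1.95  0.5   0.85 -0.26] F [-0.4 -0.2 -0.5] w 41.3
shift [41.7, -0.8, -0.0] turn [0.0003, -0.0002, -0.0011] rows>= 0.8
```

View pics/wr8.png

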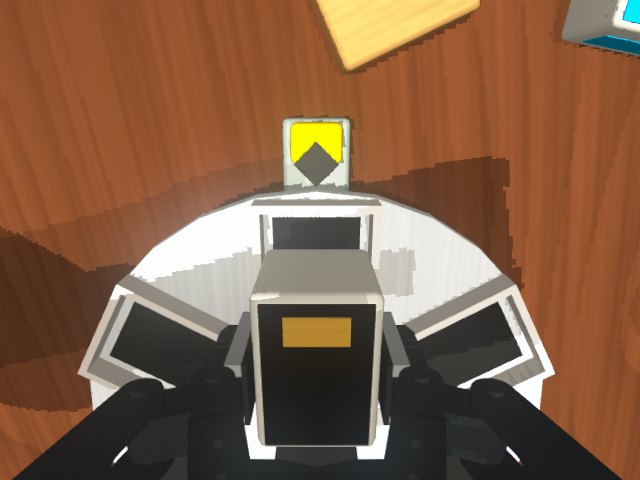

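Centred over the pocket, with the pointer and pocket at column 316. I lower and release.

>>> apply_moves([
  [30, 15, -0.6, 0, 0, 0, 0],
  [30, 28, -0.6, 0, 0, 0, 0],
  [30, 36, -0.6, 0, 0, 0, 0],
  [30, 40, -0.6, 0, 0, 0, 0],
  [30, 41, -0.6, 0, 0, 0, 0],
  [30, 41, -0.6, 0, 0, 0, 0],
])

```text
clock: 33.7
tcp_pos: [0.4902, -0.2274, 0.0593]
orientation: [1.312, 1.139, -1.31]
contact_force: [0.4, 0.0, 0.3]
grip_width: 0.041
```

```bash
python3 -c "
from h import *
state()"
```

```text
t 33.7 tcp [ 0.4902 -0.2274  0.0593] x [ 0.002 -0.    -1.   ] y yaw deg -7.99 q [ 0.89  0.6  -0.73  1.98  0.57  0.78 -0.31] F [0.4 0.  0.3] w 41.0
```

>>> apply_moves([
  [43, 0, 0, 0, 0, 0, 0],
  [50, 0, 0, 0, 0, 0, 0],
  [60, 0, 0, 0, 0, 0, 0],
  [60, 0, 0, 0, 0, 0, 0],
  [60, -15, 0, 0, 0, 0, 0],
  [60, -50, 0, 0, 0, 0, 0],
  [60, -100, 0, 0, 0, 0, 0],
  [60, -150, 0, 0, 0, 0, 0],
  [60, -160, 0, 0, 0, 0, 0],
  [60, -160, 0, 0, 0, 0, 0],
])

```text
clock: 34.7
tcp_pos: [0.4909, -0.2277, 0.2222]
orientation: [1.312, 1.134, -1.308]
contact_force: [0.3, -0.0, 0.2]
grip_width: 0.06
```

```bash
python3 -c "
from h import *
state()
rel([.4767,-.3206,.21],down(np.radians(82)))
f=grab_frame('wrist');save(f,'wr9.png')"
```

```text
t 34.7 tcp [ 0.4909 -0.2277  0.2222] x [ 0.006 -0.003 -1.   ] y yaw deg -8.01 q [ 1.02  0.39 -0.88  1.85  0.35  1.06 -0.13] F [ 0.3 -0.   0.2] w 60.0
shift [12.4, -1.2, 93.9] turn [-1.571, 0.0064, -0.0031] rows>= 10.5
```

View pics/wr9.png

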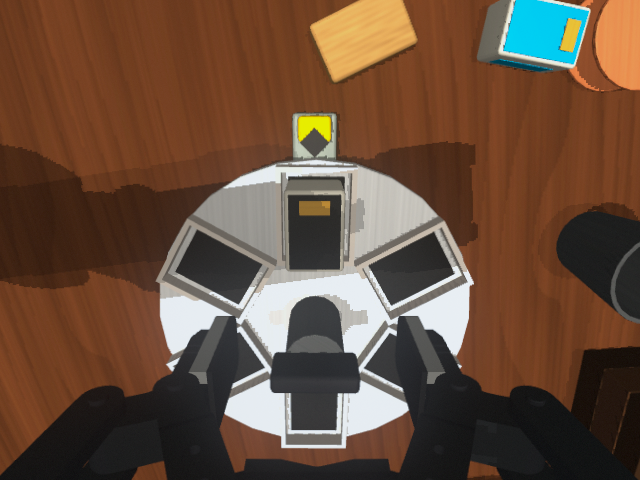

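Black stands upright in the pocket at (315,225), and the knob bar is parallel to the current jaw axis, as expected. I move to the knob.

>>> apply_moves([
  [60, 12, -1, 94, -1.571, 0.006, -0.003],
  [60, 12, -1, 94, -1.571, 0.006, -0.003],
  [60, 12, -1, 94, -1.571, 0.006, -0.003],
  [60, 12, -1, 94, -1.571, 0.006, -0.003],
  [60, 12, -1, 94, -1.571, 0.006, -0.003],
  [60, 12, -1, 94, -1.571, 0.006, -0.003],
  [60, 12, -1, 94, -1.571, 0.006, -0.003],
  [60, 12, -1, 94, -1.571, 0.006, -0.003],
  [60, 12, -1, 94, -1.571, 0.006, -0.003],
  [60, 12, -1, 94, -1.571, 0.006, -0.003],
  [60, 12, -1, 94, -1.571, 0.006, -0.003],
  [60, 12, -1, 94, -1.571, 0.006, -0.003],
  [60, 12, -1, 94, -1.571, 0.006, -0.003],
  [60, 12, -1, 94, -1.571, 0.006, -0.003],
])

```text
clock: 36.15
tcp_pos: [0.4751, -0.3201, 0.2066]
orientation: [0.113, 1.573, -0.108]
contact_force: [-0.2, 0.5, 0.1]
grip_width: 0.0601
```

```bash
python3 -c "
from h import *
state()
rel([.4767,-.3206,.108],down(np.radians(82)))
f=grab_frame('wrist');save(f,'wr10.png')"
```

```text
t 36.15 tcp [ 0.4751 -0.3201  0.2066] x [-0.005  0.003 -1.   ] y yaw deg 81.94 q [ 1.33  0.62 -1.18  1.77  0.61  1.19  1.4 ] F [-0.2  0.5  0.1] w 60.1
shift [98.5, -0.5, 2.2] turn [-0.001, -0.0056, -0.0024] rows>= 2.0
```

View pics/wr10.png

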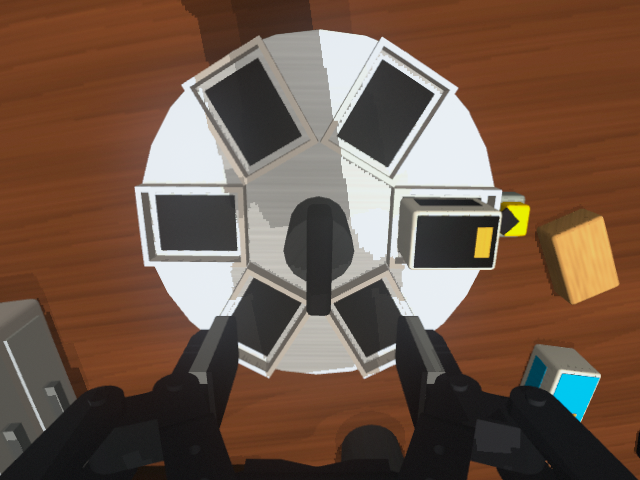

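>>> apply_moves([
  [60, 40, -0.5, 2, 0, -0.005, -0.002],
  [60, 75, -0.5, 2, 0, -0.005, -0.002],
  [60, 98, -0.5, 2, 0, -0.005, -0.002],
  [60, 98, -0.5, 2, 0, -0.005, -0.002],
  [0, 98, -0.5, 2, 0, -0.005, -0.002],
  [0, 98, -0.5, 2, 0, -0.005, -0.002],
  [0, 98, -0.5, 2, 0, -0.005, -0.002],
  [0, 98, -0.5, 2, 0, -0.005, -0.002],
  [0, 98, -0.5, 2, 0, -0.005, -0.002],
  [0, 98, -0.5, 2, 0, -0.005, -0.002],
  [0, 98, -0.5, 2, 0, -0.005, -0.002],
], force=50)

```text
clock: 37.3
tcp_pos: [0.4783, -0.3192, 0.1111]
orientation: [0.109, 1.565, -0.108]
contact_force: [-1.3, 5.1, 4.7]
grip_width: 0.0131
```

```bash
python3 -c "
from h import *
state()"
```

```text
t 37.3 tcp [ 0.4783 -0.3192  0.1111] x [ 0.003  0.001 -1.   ] y yaw deg 82.09 q [ 1.26  0.72 -1.08  1.85  0.74  1.04  1.3 ] F [-1.3  5.1  4.7] w 13.1
```

>>> apply_moves([
  [0, 0, 0, 0, 0.06, 0, 0],
  [0, 0, 0, 0, 0.16, 0, 0],
  [0, 0, 0, 0, 0.28, 0, 0],
  [0, 0, 0, 0, 0.4, 0, 0],
  [0, 0, 0, 0, 0.52, 0, 0],
  [0, 0, 0, 0, 0.64, 0, 0],
  [0, 0, 0, 0, 0.76, 0, 0],
  [0, 0, 0, 0, 0.88, 0, 0],
  [0, 0, 0, 0, 0.98, 0, 0],
  [0, 0, 0, 0, 1.04, 0, 0],
  [0, 0, 0, 0, 1.047, 0, 0],
  [0, 0, 0, 0, 1.047, 0, 0],
  [0, 0, 0, 0, 1.047, 0, 0],
])

```text
clock: 38.6
tcp_pos: [0.4777, -0.3199, 0.111]
orientation: [0.921, 1.366, -0.92]
contact_force: [-2.7, 4.1, 7.8]
grip_width: 0.0132
```

```bash
python3 -c "
from h import *
state()"
```

```text
t 38.6 tcp [ 0.4777 -0.3199  0.111 ] x [ 0.002 -0.    -1.   ] y yaw deg 22.08 q [ 1.12  0.61 -0.86  1.86  0.57  0.93  0.39] F [-2.7  4.1  7.8] w 13.2
```

>>> apply_moves([
  [40, 0, 0, 0, 0, 0, 0],
  [60, 0, 0, 0, 0, 0, 0],
  [60, 0, 0, 0, 0, 0, 0],
  [60, 0, 0, 0, 0, 0, 0],
  [60, -20, 0, 0, 0, 0, 0],
  [60, -60, 0, 0, 0, 0, 0],
  [60, -100, 0, 0, 0, 0, 0],
  [60, -130, 0, 0, 0, 0, 0],
  [60, -130, 0, 0, 0, 0, 0],
])

```text
clock: 39.5
tcp_pos: [0.4795, -0.3215, 0.2438]
orientation: [0.921, 1.359, -0.92]
contact_force: [1.0, 0.3, 0.6]
grip_width: 0.06
```

```bash
python3 m.py cyan black magenta tote; python3 -c "
from h import *
state()
rel([.67,-.118,.22],down(np.radians(-106)))
f=grab_frame('wrist');save(f,'wr11.png')"
```

```text
cyan ('scene', 0.7, [254.6, 259.7], [0.6734, -0.1069], []) ('side', 0.73, [317.2, 227.3], [0.6622, -0.1156], [(0.65, [375.0, 196.0])])
    tri [ 0.668  -0.1234 -0.0122]
black ('scene', 0.66, [292.9, 208.3], [0.4648, -0.2862], [(0.62, [266.0, 204.0]), (0.58, [446.0, 338.0])]) ('side', 0.73, [381.5, 195.9], [0.5807, -0.3311], [])
    tri [ 0.5191 -0.2012  0.0944]
magenta ('scene', 0.65, [349.1, 259.3], [0.4399, 0.0138], []) ('side', 0.64, [357.3, 295.1], [0.4416, 0.0249], [])
    tri [0.4425 0.022  0.0026]
tote ('scene', 0.67, [304.2, 309.2], [0.6412, 0.1286], []) ('side', 0.57, [270.6, 288.7], [0.6338, 0.1326], [])
    tri [ 0.6385  0.1262 -0.0062]
t 40.0 tcp [ 0.4767 -0.3207  0.2386] x [-0.     0.001 -1.   ] y yaw deg 22.04 q [ 1.21  0.47 -0.96  1.75  0.41  1.15  0.51] F [ 0.  -1.1  0.8] w 59.7
shift [18.7, 255.2, -115.3] turn [2.2347, -0.0004, 0.0008] rows>= 14.9
```

View pics/wr11.png

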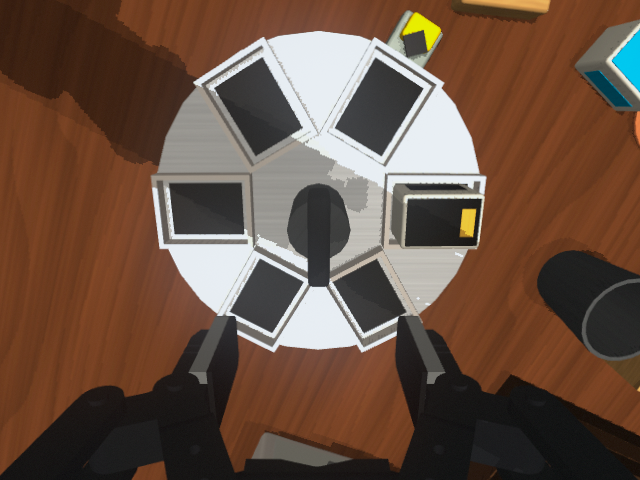

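The wheel advanced one click, with black now at (440,215) clockwise of the pointer. The tote reads about 3 cm off its earlier place, so I check.

```bash
python3 -c "
from h import *
f=grab_frame('scene');save(f,'s13.png',(220,220,420,370),3.8)
f=grab_frame('side');save(f,'s14.png',(200,200,400,350),3.8)"
```

```text
(no output)
```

View pics/s13.png

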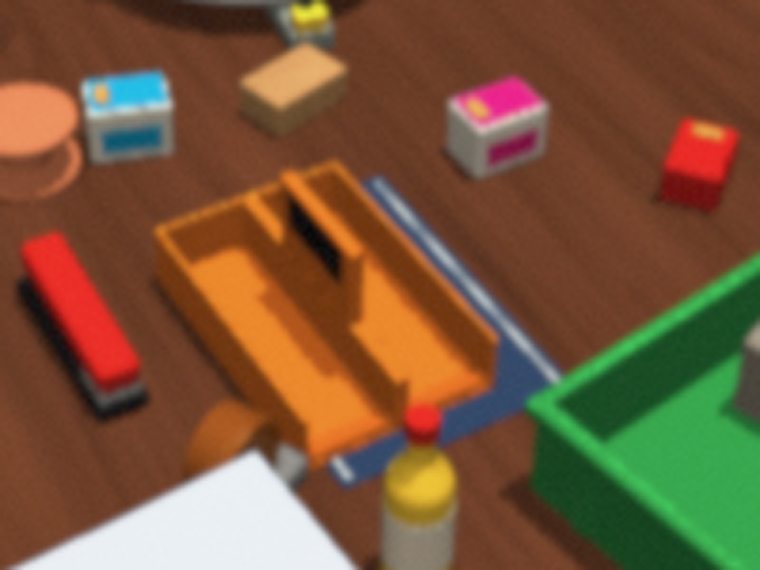

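View pics/s14.png

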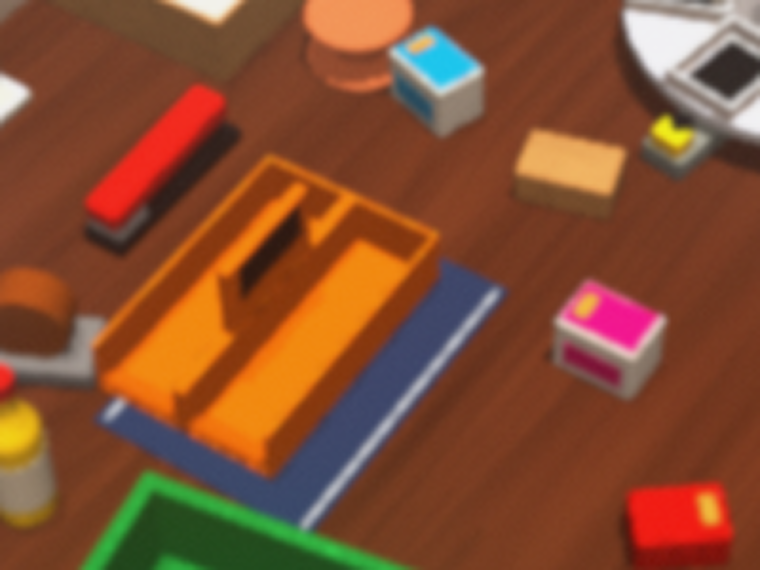

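The tote was knocked about 3 cm toward +x and now overhangs the mat. I put it back now.

```bash
python3 -c "
from h import *
rel([.638,.126,.28],down(np.radians(0)))"
```

```text
shift [-40.8, 316.9, -353.8] turn [0.3845, -0.0001, -0.0004] rows>= 9.5
```

>>> apply_moves([
  [85, -41, 317, -354, 0.385, 0, 0],
  [85, -41, 317, -354, 0.385, 0, 0],
  [85, -41, 317, -354, 0.385, 0, 0],
  [85, -41, 317, -354, 0.385, 0, 0],
  [85, -41, 317, -354, 0.385, 0, 0],
  [85, -41, 317, -354, 0.385, 0, 0],
  [85, -41, 317, -354, 0.385, 0, 0],
  [85, -41, 317, -354, 0.385, 0, 0],
  [85, -41, 317, -354, 0.385, 0, 0],
  [85, -41, 317, -354, 0.385, 0, 0],
  [85, -41, 317, -354, 0.385, 0, 0],
  [85, -41, 317, -354, 0.385, 0, 0],
  [85, -41, 317, -354, 0.385, 0, 0],
])

```text
clock: 41.45
tcp_pos: [0.6381, 0.1244, 0.2799]
orientation: [1.21, 1.207, -1.212]
contact_force: [0.2, 0.3, -0.5]
grip_width: 0.085
```

```bash
python3 w.py wr12.png tote mat
```

```text
t 41.45 tcp [0.6381 0.1244 0.2799] x [ 0.    -0.001 -1.   ] y yaw deg -0.15 q [ 0.32  0.55 -0.91  1.52  0.44  1.29 -0.64] F [ 0.2  0.3 -0.5] w 85.0
tote 0.79 [314. 193.] [0.6351 0.1207]
```

View pics/wr12.png

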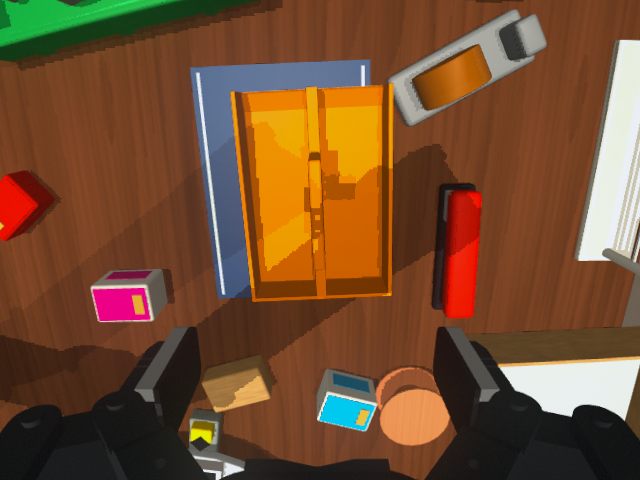

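```bash
python3 quad.py "[[232,92],[393,84],[391.5,295],[253.5,301]]" .045;python3 quad.py "[[232,92],[393,84],[391.5,295],[253.5,301]]" .0465; python3 quad.py "[[191,67.5],[370,60],[370,61],[217,298]]" .0015
python3 -c "
from h import *
f=grab_frame('wrist');o=r.get_obs()
for p in [(309,152),(321,152),(311,240),(322,240)]: print(atz(f,p,.1065,o))
A,B,C=[atz(f,p,.0015,o)[:2] for p in [(191,67.5),(370,60),(217,298)]]
print('mat centre',(B+C)/2,A,B,C)"
```

```text
c [0.6386 0.1222] edges [138.4 198.7 139.1 198.8] dirs [   2.6  -87.3 -177.4   92.5]
c [0.6386 0.1229] edges [137.9 197.9 138.5 198. ] dirs [   2.6  -87.3 -177.4   92.6]
c [0.605  0.1855] edges [169.3   0.9 294.1 240.3] dirs [   2.   -88.  -123.5   91.6]
[0.63182195 0.17442232 0.1065    ]
[0.64082749 0.17441331 0.1065    ]
[0.63297781 0.10503947 0.1065    ]
[0.64180207 0.10502988 0.1065    ]
mat centre [0.60671198 0.12594974] [0.51869726 0.2430955 ] [0.68787704 0.24898315] [0.52554691 0.00291632]
```

>>> apply_moves([
  [85, 50, 0.5, 2, -0.045, 0, 0],
  [85, 100, 0.5, 2, -0.045, 0, 0],
  [85, 150, 0.5, 2, -0.045, 0, 0],
  [85, 190, 0.5, 2, -0.045, 0, 0],
  [85, 213, 0.5, 2, -0.045, 0, 0],
  [85, 213, 0.5, 2, -0.045, 0, 0],
  [0, 213, 0.5, 2, -0.045, 0, 0],
  [0, 213, 0.5, 2, -0.045, 0, 0],
  [0, 213, 0.5, 2, -0.045, 0, 0],
  [0, 213, 0.5, 2, -0.045, 0, 0],
  [0, 213, 0.5, 2, -0.045, 0, 0],
  [0, 213, 0.5, 2, -0.045, 0, 0],
  [0, 213, 0.5, 2, -0.045, 0, 0],
  [0, 205, 0.5, 2, -0.045, 0, 0],
  [0, 190, 0.5, 2, -0.045, 0, 0],
  [0, 180, 0.5, 2, -0.045, 0, 0],
  [0, 180, 0.5, 2, -0.045, 0, 0],
], force=80)

```text
clock: 43.5
tcp_pos: [0.6399, 0.1249, 0.1026]
orientation: [1.179, 1.228, -1.173]
contact_force: [0.5, 0.7, -2.2]
grip_width: 0.0094
```

```bash
python3 -c "
from h import *
state()
rel([.6068,.125,.0665],down(np.radians(1.8)))"
```

```text
t 43.5 tcp [0.6399 0.1249 0.1026] x [ 0.004  0.001 -1.   ] y yaw deg 2.53 q [ 0.27  0.72 -0.82  1.68  0.6   1.01 -0.71] F [ 0.5  0.7 -2.2] w 9.4
shift [36.0, -33.2, -1.6] turn [0.0128, -0.0009, -0.0041] rows>= 1.0
```

>>> apply_moves([
  [0, 0, -16, -1, 0.006, 0, 0],
  [0, 0, -32, -1.5, 0.01, 0, 0],
  [0, 0, -32, -1.5, 0.01, 0, 0],
  [0, 15, -32, -1.5, 0.01, 0, 0],
  [0, 27, -32, -1.5, 0.01, 0, 0],
  [0, 33, -32, -1.5, 0.01, 0, 0],
  [0, 36, -32, -1.5, 0.01, 0, 0],
  [0, 37.5, -32, -1.5, 0.01, 0, 0],
  [0, 37.5, -32, -1.5, 0.01, 0, 0],
  [20, 37.5, -32, -1.5, 0.01, 0, 0],
  [50, 37.5, -32, -1.5, 0.01, 0, 0],
  [85, 37.5, -32, -1.5, 0.01, 0, 0],
  [85, 37.5, -32, -1.5, 0.01, 0, 0],
  [85, 37.5, -32, -1.5, 0.01, 0, 0],
  [85, 20, -32, -1.5, 0.01, 0, 0],
  [85, -20, -32, -1.5, 0.01, 0, 0],
  [85, -70, -32, -1.5, 0.01, 0, 0],
  [85, -120, -32, -1.5, 0.01, 0, 0],
  [85, -160, -32, -1.5, 0.01, 0, 0],
  [85, -160, -32, -1.5, 0.01, 0, 0],
])

```text
clock: 45.5
tcp_pos: [0.6091, 0.1266, 0.2682]
orientation: [1.191, 1.219, -1.174]
contact_force: [-0.2, 0.0, 0.4]
grip_width: 0.0847
```

```bash
python3 w.py wr13.png tote;python3 -c "
from h import *
rel([.67,-.118,.22],down(np.radians(-106)))"
```

```text
t 45.5 tcp [0.6091 0.1266 0.2682] x [ 0.011  0.003 -1.   ] y yaw deg 2.0 q [ 0.36  0.51 -0.94  1.61  0.43  1.23 -0.62] F [-0.2  0.   0.4] w 84.7
tote 0.61 [313. 200.] [0.6081 0.1189]
shift [42.4, 54.6, 244.7] turn [1.8846, -0.0032, -0.0023] rows>= 12.6
```

View pics/wr13.png

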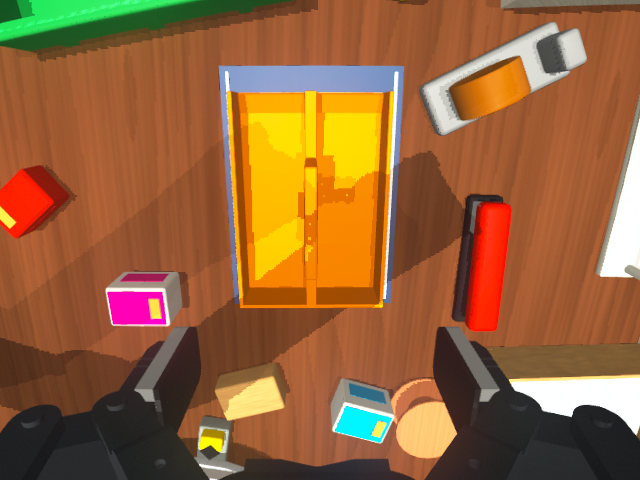

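The tote is back on the mat and aligned. Next I go above cyan.

>>> apply_moves([
  [70, 0, 55, 245, 1.885, 0, 0],
  [70, 0, 55, 245, 1.885, 0, 0],
  [70, 42, 55, 245, 1.885, 0, 0],
  [70, 42, 55, 245, 1.885, 0, 0],
  [70, 42, 55, 245, 1.885, 0, 0],
  [70, 42, 55, 245, 1.885, 0, 0],
  [70, 42, 55, 245, 1.885, 0, 0],
  [70, 42, 55, 245, 1.885, 0, 0],
  [70, 42, 55, 245, 1.885, 0, 0],
  [70, 42, 55, 245, 1.885, 0, 0],
  [70, 42, 55, 245, 1.885, 0, 0],
  [70, 42, 55, 245, 1.885, 0, 0],
  [70, 42, 55, 245, 1.885, 0, 0],
  [70, 42, 55, 245, 1.885, 0, 0],
  [70, 42, 55, 245, 1.885, 0, 0],
  [70, 42, 55, 245, 1.885, 0, 0],
  [70, 42, 55, 245, 1.885, 0, 0],
])

```text
clock: 47.3
tcp_pos: [0.6697, -0.1188, 0.218]
orientation: [-2.072, 0.291, 2.072]
contact_force: [-1.0, -0.0, -0.4]
grip_width: 0.07
```

```bash
python3 top.py cyan wr14.png
```

```text
t 47.3 tcp [ 0.6697 -0.1188  0.218 ] x [-0.  0. -1.] y yaw deg -105.97 q [ 0.39  0.54 -0.45  1.53  0.25  1.13 -1.96] F [-1.  -0.  -0.4] w 70.0
conf 0.88 px 4489
pinpoint [(0.82, array([ 0.6704, -0.1194]))]
top px [312. 198.] centre mm 681.9 -120.6 size 35.8 28.4 long axis deg 74.1
```

View pics/wr14.png

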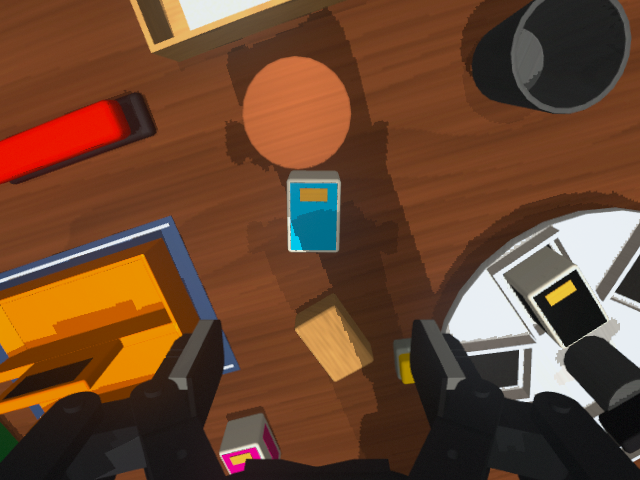

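```bash
python3 quad.py "[[288,179.5],[340,179],[339,251],[289,251]]" .046
```

```text
c [ 0.6705 -0.1181] edges [39.6 58.1 40.3 57.7] dirs [-105.4  164.2   74.   -16.4]
```

>>> apply_moves([
  [70, 50, -0.9, 0, 0, 0, 0],
  [70, 100, -0.9, 0, 0, 0, 0],
  [70, 150, -0.9, 0, 0, 0, 0],
  [70, 185, -0.9, 0, 0, 0, 0],
  [70, 202, -0.9, 0, 0, 0, 0],
  [70, 202, -0.9, 0, 0, 0, 0],
  [30, 202, -0.9, 0, 0, 0, 0],
  [30, 202, -0.9, 0, 0, 0, 0],
  [30, 202, -0.9, 0, 0, 0, 0],
  [30, 202, -0.9, 0, 0, 0, 0],
  [30, 202, -0.9, 0, 0, 0, 0],
  [30, 198, -0.9, 0, 0, 0, 0],
  [30, 170, -0.9, 0, 0, 0, 0],
  [30, 120, -0.9, 0, 0, 0, 0],
  [30, 70, -0.9, 0, 0, 0, 0],
  [30, 25, -0.9, 0, 0, 0, 0],
  [30, 25, -0.9, 0, 0, 0, 0],
], force=40)

```text
clock: 49.2
tcp_pos: [0.6743, -0.1178, 0.202]
orientation: [-2.086, 0.292, 2.057]
contact_force: [1.9, 0.7, -0.7]
grip_width: 0.0414
```

```bash
python3 -c "
from h import *
state()
rel([.4898,-.227,.19],down(np.radians(-8)))
f=grab_frame('wrist');save(f,'wr15.png')"
```

```text
t 49.2 tcp [ 0.6743 -0.1178  0.202 ] x [ 0.014 -0.002 -1.   ] y yaw deg -106.05 q [ 0.39  0.55 -0.45  1.55  0.26  1.09 -1.97] F [ 1.9  0.7 -0.7] w 41.4
shift [9.7, 156.0, 147.3] turn [-1.7113, -0.0119, -0.01] rows>= 11.4
```

View pics/wr15.png

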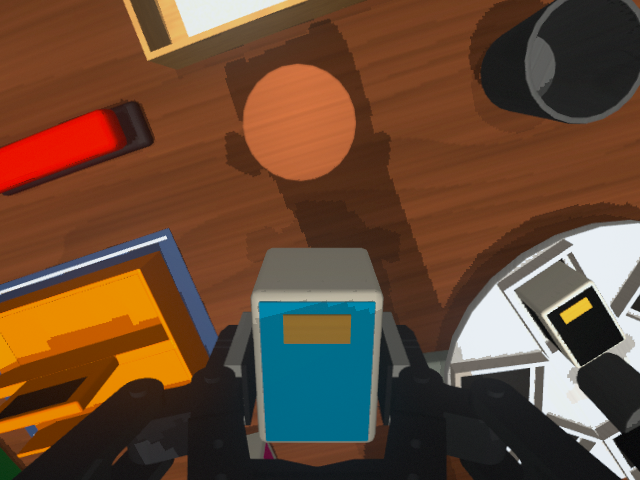

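>>> apply_moves([
  [30, 0, 156, 147, -1.711, 0, 0],
  [30, 0, 156, 147, -1.711, 0, 0],
  [30, 0, 156, 147, -1.711, 0, 0],
  [30, 0, 156, 147, -1.711, 0, 0],
  [30, 0, 156, 147, -1.711, 0, 0],
  [30, 0, 156, 147, -1.711, 0, 0],
  [30, 0, 156, 147, -1.711, 0, 0],
  [30, 0, 156, 147, -1.711, 0, 0],
  [30, 0, 156, 147, -1.711, 0, 0],
  [30, 0, 156, 147, -1.711, 0, 0],
  [30, 0, 156, 147, -1.711, 0, 0],
  [30, 0, 156, 147, -1.711, 0, 0],
  [30, 0, 156, 147, -1.711, 0, 0],
  [30, 0, 156, 147, -1.711, 0, 0],
  [30, 0, 156, 147, -1.711, 0, 0],
])

```text
clock: 50.75
tcp_pos: [0.4854, -0.2271, 0.1928]
orientation: [1.312, 1.14, -1.313]
contact_force: [0.8, 0.1, -2.1]
grip_width: 0.0414
```

```bash
python3 -c "
from h import *
state()
rel([.4898,-.227,.10],down(np.radians(-8)))"
```

```text
t 50.75 tcp [ 0.4854 -0.2271  0.1928] x [-0.  0. -1.] y yaw deg -8.08 q [ 0.98  0.41 -0.82  1.89  0.35  1.   -0.14] F [ 0.8  0.1 -2.1] w 41.4
shift [92.8, 4.4, -0.7] turn [-0.0014, -0.0001, 0.0004] rows>= 1.9
```

>>> apply_moves([
  [30, 30, 4.4, -0.7, 0, 0, 0],
  [30, 65, 4.4, -0.7, 0, 0, 0],
  [30, 93, 4.4, -0.7, 0, 0, 0],
  [30, 93, 4.4, -0.7, 0, 0, 0],
  [30, 93, 4.4, -0.7, 0, 0, 0],
])

```text
clock: 51.25
tcp_pos: [0.4905, -0.2268, 0.1006]
orientation: [1.312, 1.14, -1.311]
contact_force: [0.2, -0.8, -0.6]
grip_width: 0.0412
```

```bash
python3 -c "
from h import *
state()
rel([.4898,-.227,.059],down(np.radians(-8)))
f=grab_frame('wrist');save(f,'wr16.png')"
```

```text
t 51.25 tcp [ 0.4905 -0.2268  0.1006] x [ 0.  0. -1.] y yaw deg -8.0 q [ 0.9   0.53 -0.75  1.95  0.48  0.84 -0.25] F [ 0.2 -0.8 -0.6] w 41.2
shift [41.6, -0.7, 0.3] turn [-0.0, -0.0004, -0.0] rows>= 0.8
```

View pics/wr16.png

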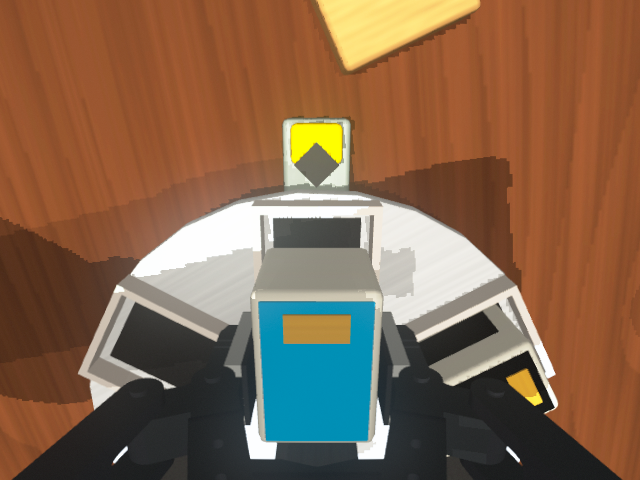

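>>> apply_moves([
  [30, 15, -0.6, 0.3, 0, 0, 0],
  [30, 28, -0.6, 0.3, 0, 0, 0],
  [30, 36, -0.6, 0.3, 0, 0, 0],
  [30, 40, -0.6, 0.3, 0, 0, 0],
  [30, 41, -0.6, 0.3, 0, 0, 0],
  [30, 41, -0.6, 0.3, 0, 0, 0],
  [43, 41, -0.6, 0.3, 0, 0, 0],
  [48, 41, -0.6, 0.3, 0, 0, 0],
  [54, 41, -0.6, 0.3, 0, 0, 0],
  [54, 41, -0.6, 0.3, 0, 0, 0],
  [54, 28, -0.6, 0.3, 0, 0, 0],
  [54, -10, -0.6, 0.3, 0, 0, 0],
  [54, -60, -0.6, 0.3, 0, 0, 0],
  [54, -110, -0.6, 0.3, 0, 0, 0],
  [54, -120, -0.6, 0.3, 0, 0, 0],
  [54, -120, -0.6, 0.3, 0, 0, 0],
])

```text
clock: 52.9
tcp_pos: [0.4909, -0.2277, 0.223]
orientation: [1.312, 1.134, -1.309]
contact_force: [-0.7, 0.2, -0.6]
grip_width: 0.0539
```

```bash
python3 -c "
from h import *
state()
rel([.477,-.3203,.21],down(np.radians(22)))
f=grab_frame('wrist');save(f,'wr17.png')"; python3 m.py tote magenta
```

```text
t 52.9 tcp [ 0.4909 -0.2277  0.223 ] x [ 0.005 -0.003 -1.   ] y yaw deg -8.01 q [ 1.    0.38 -0.85  1.85  0.33  1.05 -0.11] F [-0.7  0.2 -0.6] w 53.9
shift [13.2, -0.9, 93.6] turn [-0.5238, 0.0034, -0.0044] rows>= 3.5
tote ('scene', 0.82, [314.9, 302.6], [0.6065, 0.1204], []) ('side', 0.81, [281.5, 291.8], [0.6051, 0.1248], [])
    tri [ 0.6064  0.1223 -0.0006]
magenta ('scene', 0.82, [348.2, 259.3], [0.4421, 0.0126], [(0.26, [205.0, 233.0])]) ('side', 0.74, [357.3, 295.3], [0.4413, 0.0254], [(0.36, [330.0, 181.0])])
    tri [0.4434 0.0199 0.0005]
```

View pics/wr17.png

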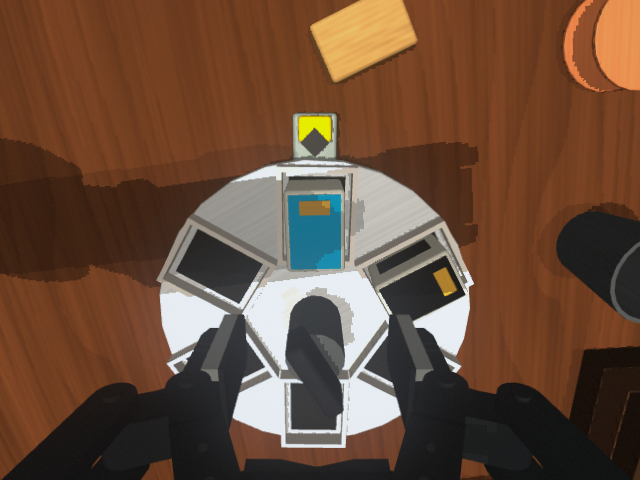

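Cyan stands in the pocket, and black stays in its own. Now the knob again, at yaw 22°.

>>> apply_moves([
  [60, 13, -1, 94, -0.524, 0.003, -0.004],
  [60, 13, -1, 94, -0.524, 0.003, -0.004],
  [60, 13, -1, 94, -0.524, 0.003, -0.004],
  [60, 13, -1, 94, -0.524, 0.003, -0.004],
  [60, 13, -1, 94, -0.524, 0.003, -0.004],
  [60, 13, -1, 94, -0.524, 0.003, -0.004],
  [60, 13, -1, 94, -0.524, 0.003, -0.004],
])

```text
clock: 53.95
tcp_pos: [0.4756, -0.3198, 0.2071]
orientation: [0.923, 1.371, -0.923]
contact_force: [0.6, -0.5, -0.4]
grip_width: 0.0598
```

```bash
python3 -c "
from h import *
state()
rel([.477,-.3203,.109],down(np.radians(22)))"
```

```text
t 53.95 tcp [ 0.4756 -0.3198  0.2071] x [-0.004  0.002 -1.   ] y yaw deg 21.98 q [ 1.17  0.49 -0.91  1.78  0.43  1.09  0.5 ] F [ 0.6 -0.5 -0.4] w 59.8
shift [98.1, 1.4, 1.3] turn [-0.0004, -0.0038, 0.0029] rows>= 2.0
```

>>> apply_moves([
  [60, 40, 1, 1, 0, -0.004, 0.003],
  [60, 75, 1, 1, 0, -0.004, 0.003],
  [60, 98, 1, 1, 0, -0.004, 0.003],
  [60, 98, 1, 1, 0, -0.004, 0.003],
  [0, 98, 1, 1, 0, -0.004, 0.003],
  [0, 98, 1, 1, 0, -0.004, 0.003],
  [0, 98, 1, 1, 0, -0.004, 0.003],
  [0, 98, 1, 1, 0, -0.004, 0.003],
  [0, 98, 1, 1, 0, -0.004, 0.003],
  [0, 98, 1, 1, 0, -0.004, 0.003],
], force=50)

```text
clock: 54.95
tcp_pos: [0.4781, -0.3208, 0.111]
orientation: [0.921, 1.363, -0.92]
contact_force: [1.5, 1.3, 6.8]
grip_width: 0.0131
```

>>> apply_moves([
  [0, 0, 0, 0, 0.06, 0, 0],
  [0, 0, 0, 0, 0.16, 0, 0],
  [0, 0, 0, 0, 0.28, 0, 0],
  [0, 0, 0, 0, 0.4, 0, 0],
  [0, 0, 0, 0, 0.52, 0, 0],
  [0, 0, 0, 0, 0.64, 0, 0],
  [0, 0, 0, 0, 0.76, 0, 0],
  [0, 0, 0, 0, 0.88, 0, 0],
  [0, 0, 0, 0, 0.98, 0, 0],
  [0, 0, 0, 0, 1.04, 0, 0],
  [0, 0, 0, 0, 1.047, 0, 0],
  [0, 0, 0, 0, 1.047, 0, 0],
  [0, 0, 0, 0, 1.047, 0, 0],
])

```text
clock: 56.25
tcp_pos: [0.4763, -0.3205, 0.111]
orientation: [1.677, 0.818, -1.679]
contact_force: [-4.8, 2.6, 13.1]
grip_width: 0.013
```

```bash
python3 -c "
from h import *
state()"
```

```text
t 56.25 tcp [ 0.4763 -0.3205  0.111 ] x [-0.    -0.001 -1.   ] y yaw deg -37.97 q [ 0.94  0.52 -0.59  1.87  0.38  0.86 -0.51] F [-4.8  2.6 13.1] w 13.0
```

>>> apply_moves([
  [40, 0, 0, 0, 0, 0, 0],
  [60, 0, 0, 0, 0, 0, 0],
  [60, 0, 0, 0, 0, 0, 0],
  [60, 0, 0, 0, 0, 0, 0],
  [60, -20, 0, 0, 0, 0, 0],
  [60, -60, 0, 0, 0, 0, 0],
  [60, -100, 0, 0, 0, 0, 0],
  [60, -125, 0, 0, 0, 0, 0],
  [60, -125, 0, 0, 0, 0, 0],
  [60, -125, 0, 0, 0, 0, 0],
])

```text
clock: 57.25
tcp_pos: [0.4764, -0.3207, 0.2344]
orientation: [1.678, 0.818, -1.678]
contact_force: [-0.6, 0.6, -0.7]
grip_width: 0.0603
```

```bash
python3 -c "
from h import *
state()
rel([.44,.017,.22],down(np.radians(-87)))
f=grab_frame('wrist');save(f,'wr18.png')"; python3 m.py magenta tote
```

```text
t 57.25 tcp [ 0.4764 -0.3207  0.2344] x [ 0.001 -0.001 -1.   ] y yaw deg -37.97 q [ 1.    0.38 -0.66  1.76  0.26  1.08 -0.41] F [-0.6  0.6 -0.7] w 60.3
shift [14.0, -236.5, -243.8] turn [0.8557, -0.0003, -0.0012] rows>= 6.8
magenta ('scene', 0.68, [347.1, 259.1], [0.4445, 0.0104], []) ('side', 0.97, [354.8, 295.3], [0.4465, 0.029], [])
    tri [0.4483 0.0235 0.0036]
tote ('scene', 0.64, [314.1, 301.5], [0.6064, 0.116], [(0.19, [280.0, 203.0])]) ('side', 0.55, [280.9, 292.4], [0.6051, 0.1273], [])
    tri [0.6071 0.1226 0.0008]
```

View pics/wr18.png

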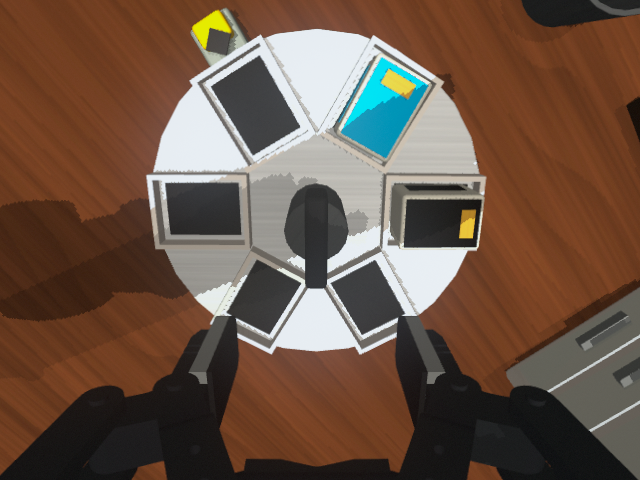

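The second click is done: black, cyan and an empty pocket at the pointer. Next, magenta.

>>> apply_moves([
  [70, 0, -236, -244, 0.856, 0, 0],
  [70, 0, -236, -244, 0.856, 0, 0],
  [70, 0, -236, -244, 0.856, 0, 0],
  [70, 14, -236, -244, 0.856, 0, 0],
  [70, 14, -236, -244, 0.856, 0, 0],
  [70, 14, -236, -244, 0.856, 0, 0],
  [70, 14, -236, -244, 0.856, 0, 0],
  [70, 14, -236, -244, 0.856, 0, 0],
  [70, 14, -236, -244, 0.856, 0, 0],
  [70, 14, -236, -244, 0.856, 0, 0],
  [70, 14, -236, -244, 0.856, 0, 0],
  [70, 14, -236, -244, 0.856, 0, 0],
])

```text
clock: 58.8
tcp_pos: [0.4406, 0.0158, 0.22]
orientation: [2.196, 0.054, -2.196]
contact_force: [0.0, -0.6, -0.6]
grip_width: 0.0703
```

```bash
python3 top.py magenta wr19.png
```

```text
t 58.8 tcp [0.4406 0.0158 0.22  ] x [ 0. -0. -1.] y yaw deg -87.15 q [ 0.51  0.17 -0.74  2.06  0.14  0.96 -1.83] F [ 0.  -0.6 -0.6] w 70.3
conf 0.93 px 4292
pinpoint [(0.93, array([0.4378, 0.0156]))]
top px [313. 218.] centre mm 438.3 16.9 size 54.2 35.7 long axis deg 1.8
```

View pics/wr19.png

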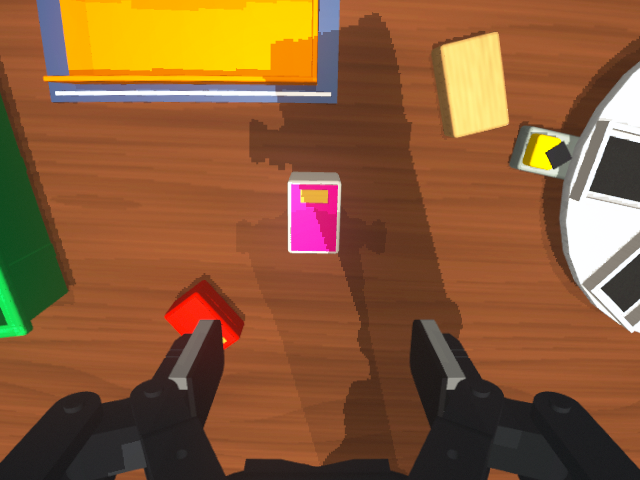

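>>> apply_moves([
  [70, 50, -0.5, 1.5, 0, 0, 0],
  [70, 100, -0.5, 1.5, 0, 0, 0],
  [70, 150, -0.5, 1.5, 0, 0, 0],
  [70, 185, -0.5, 1.5, 0, 0, 0],
  [70, 204, -0.5, 1.5, 0, 0, 0],
  [70, 204, -0.5, 1.5, 0, 0, 0],
  [30, 204, -0.5, 1.5, 0, 0, 0],
  [30, 204, -0.5, 1.5, 0, 0, 0],
  [30, 204, -0.5, 1.5, 0, 0, 0],
  [30, 204, -0.5, 1.5, 0, 0, 0],
  [30, 204, -0.5, 1.5, 0, 0, 0],
  [30, 200, -0.5, 1.5, 0, 0, 0],
  [30, 170, -0.5, 1.5, 0, 0, 0],
  [30, 120, -0.5, 1.5, 0, 0, 0],
  [30, 70, -0.5, 1.5, 0, 0, 0],
  [30, 27, -0.5, 1.5, 0, 0, 0],
  [30, 27, -0.5, 1.5, 0, 0, 0],
  [30, 27, -0.5, 1.5, 0, 0, 0],
], force=40)

```text
clock: 60.75
tcp_pos: [0.4392, 0.017, 0.1942]
orientation: [2.198, 0.055, -2.191]
contact_force: [-1.2, -1.2, -0.8]
grip_width: 0.0411
```

```bash
python3 -c "
from h import *
state()
rel([.4898,-.227,.19],down(np.radians(-8)))
f=grab_frame('wrist');save(f,'wr20.png')"
```

```text
t 60.75 tcp [0.4392 0.017  0.1942] x [ 0.003 -0.001 -1.   ] y yaw deg -87.05 q [ 0.52  0.21 -0.77  2.09  0.19  0.9  -1.88] F [-1.2 -1.2 -0.8] w 41.1
shift [4.7, 246.3, -37.9] turn [-1.3797, -0.0014, -0.0034] rows>= 9.2
```

View pics/wr20.png

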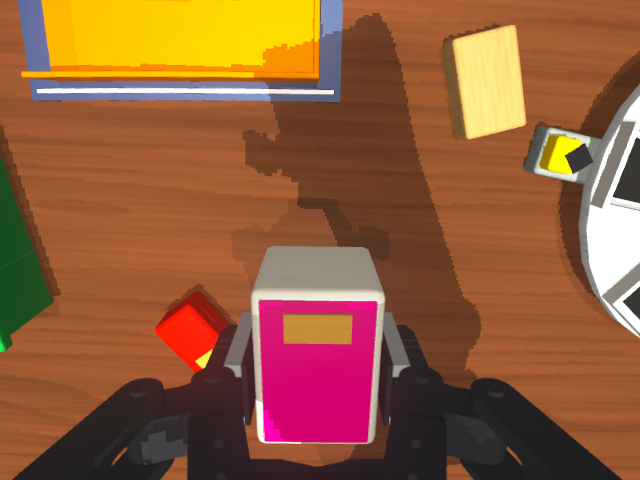

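Magenta is held squarely, so I carry it to the load pocket.

>>> apply_moves([
  [30, 2, 246, -38, -1.38, 0, 0],
  [30, 2, 246, -38, -1.38, 0, 0],
  [30, 2, 246, -38, -1.38, 0, 0],
  [30, 2, 246, -38, -1.38, 0, 0],
  [30, 2, 246, -38, -1.38, 0, 0],
  [30, 2, 246, -38, -1.38, 0, 0],
  [30, 2, 246, -38, -1.38, 0, 0],
  [30, 2, 246, -38, -1.38, 0, 0],
  [30, 2, 246, -38, -1.38, 0, 0],
  [30, 2, 246, -38, -1.38, 0, 0],
  [30, 2, 246, -38, -1.38, 0, 0],
  [30, 2, 246, -38, -1.38, 0, 0],
  [30, 2, 246, -38, -1.38, 0, 0],
])

```text
clock: 62.1
tcp_pos: [0.4893, -0.226, 0.1905]
orientation: [1.311, 1.141, -1.312]
contact_force: [-0.5, 0.1, -1.0]
grip_width: 0.0411
```

```bash
python3 -c "
from h import *
state()
rel([.4898,-.227,.10],down(np.radians(-8)))"
```

```text
t 62.1 tcp [ 0.4893 -0.226   0.1905] x [-0.001  0.    -1.   ] y yaw deg -8.01 q [ 1.01  0.43 -0.88  1.88  0.39  1.01 -0.17] F [-0.5  0.1 -1. ] w 41.1
shift [90.5, 0.7, 0.9] turn [-0.0001, -0.0003, 0.0007] rows>= 1.8
```

>>> apply_moves([
  [30, 30, 0.7, 0.9, 0, 0, 0],
  [30, 65, 0.7, 0.9, 0, 0, 0],
  [30, 90, 0.7, 0.9, 0, 0, 0],
  [30, 90, 0.7, 0.9, 0, 0, 0],
  [30, 90, 0.7, 0.9, 0, 0, 0],
])

```text
clock: 62.6
tcp_pos: [0.4906, -0.227, 0.1016]
orientation: [1.311, 1.14, -1.31]
contact_force: [1.4, -0.6, 0.3]
grip_width: 0.0414
```

```bash
python3 -c "
from h import *
state()
rel([.4898,-.227,.059],down(np.radians(-8)))
f=grab_frame('wrist');save(f,'wr21.png')"
```

```text
t 62.6 tcp [ 0.4906 -0.227   0.1016] x [ 0.  0. -1.] y yaw deg -7.94 q [ 0.94  0.55 -0.8   1.95  0.52  0.86 -0.27] F [ 1.4 -0.6  0.3] w 41.4
shift [42.6, -0.8, 0.2] turn [0.001, -0.0002, -0.0002] rows>= 0.9
```

View pics/wr21.png

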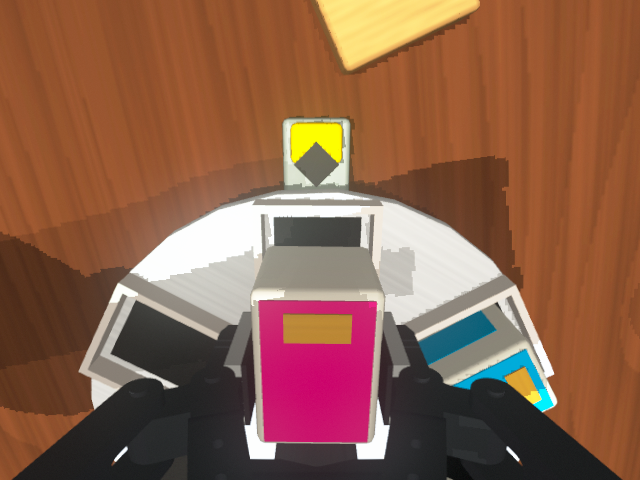

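>>> apply_moves([
  [30, 15, -0.6, 0.3, 0, 0, 0],
  [30, 28, -0.6, 0.3, 0, 0, 0],
  [30, 36, -0.6, 0.3, 0, 0, 0],
  [30, 41, -0.6, 0.3, 0, 0, 0],
  [30, 42, -0.6, 0.3, 0, 0, 0],
  [30, 42, -0.6, 0.3, 0, 0, 0],
  [43, 42, -0.6, 0.3, 0, 0, 0],
  [48, 42, -0.6, 0.3, 0, 0, 0],
  [54, 42, -0.6, 0.3, 0, 0, 0],
  [54, 42, -0.6, 0.3, 0, 0, 0],
  [54, 28, -0.6, 0.3, 0, 0, 0],
  [54, -10, -0.6, 0.3, 0, 0, 0],
  [54, -60, -0.6, 0.3, 0, 0, 0],
  [54, -110, -0.6, 0.3, 0, 0, 0],
  [54, -120, -0.6, 0.3, 0, 0, 0],
  [54, -120, -0.6, 0.3, 0, 0, 0],
])

```text
clock: 64.25
tcp_pos: [0.491, -0.2278, 0.2241]
orientation: [1.311, 1.135, -1.308]
contact_force: [-0.1, -0.7, -1.3]
grip_width: 0.054
```

```bash
python3 -c "
from h import *
state()
rel([.477,-.3203,.21],down(np.radians(-38)))
f=grab_frame('wrist');save(f,'wr22.png')"
```

```text
t 64.25 tcp [ 0.491  -0.2278  0.2241] x [ 0.005 -0.003 -1.   ] y yaw deg -7.95 q [ 1.04  0.4  -0.9   1.84  0.36  1.07 -0.14] F [-0.1 -0.7 -1.3] w 54.0
shift [14.3, -1.1, 93.5] turn [0.5244, 0.001, -0.0056] rows>= 3.5
```

View pics/wr22.png

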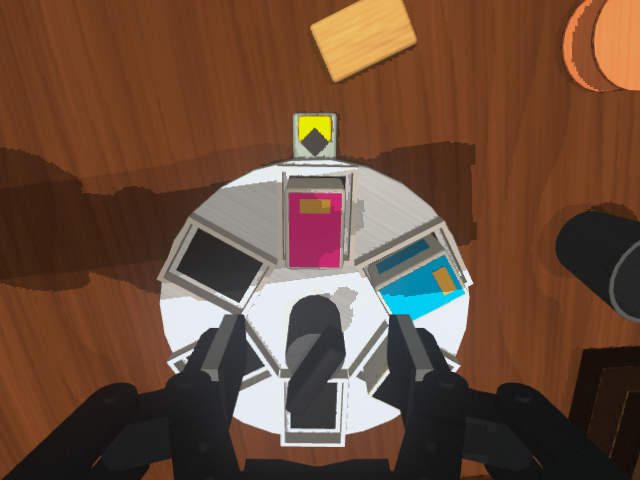

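Magenta stands in the pocket. Now the final click, with the knob pinched at yaw -38°.

>>> apply_moves([
  [60, 14, -1, 94, 0.524, 0, -0.005],
  [60, 14, -1, 94, 0.524, 0, -0.005],
  [60, 14, -1, 94, 0.524, 0, -0.005],
  [60, 14, -1, 94, 0.524, 0, -0.005],
  [60, 14, -1, 94, 0.524, 0, -0.005],
  [60, 14, -1, 94, 0.524, 0, -0.005],
  [60, 14, -1, 94, 0.524, 0, -0.005],
])

```text
clock: 65.0
tcp_pos: [0.4754, -0.3198, 0.2065]
orientation: [1.675, 0.826, -1.681]
contact_force: [-0.8, 0.3, -0.4]
grip_width: 0.0601
```

```bash
python3 -c "
from h import *
state()
rel([.477,-.3203,.109],down(np.radians(-38)))"
```

```text
t 65.0 tcp [ 0.4754 -0.3198  0.2065] x [-0.005  0.003 -1.   ] y yaw deg -37.83 q [ 1.05  0.43 -0.74  1.79  0.33  1.05 -0.47] F [-0.8  0.3 -0.4] w 60.1
shift [97.5, 2.1, -0.7] turn [0.0031, 0.0012, 0.0057] rows>= 1.9
```

>>> apply_moves([
  [60, 40, 1.5, 0, 0.003, 0.001, 0.005],
  [60, 75, 1.5, 0, 0.003, 0.001, 0.005],
  [60, 97, 1.5, 0, 0.003, 0.001, 0.005],
  [60, 97, 1.5, 0, 0.003, 0.001, 0.005],
  [0, 97, 1.5, 0, 0.003, 0.001, 0.005],
  [0, 97, 1.5, 0, 0.003, 0.001, 0.005],
  [0, 97, 1.5, 0, 0.003, 0.001, 0.005],
  [0, 97, 1.5, 0, 0.003, 0.001, 0.005],
  [0, 97, 1.5, 0, 0.003, 0.001, 0.005],
  [0, 97, 1.5, 0, 0.003, 0.001, 0.005],
], force=50)

```text
clock: 66.0
tcp_pos: [0.4761, -0.3207, 0.1117]
orientation: [1.679, 0.817, -1.681]
contact_force: [-4.2, 2.7, 7.4]
grip_width: 0.0129
```

>>> apply_moves([
  [0, 0, 0, 0, 0.06, 0, 0],
  [0, 0, 0, 0, 0.16, 0, 0],
  [0, 0, 0, 0, 0.28, 0, 0],
  [0, 0, 0, 0, 0.4, 0, 0],
  [0, 0, 0, 0, 0.52, 0, 0],
  [0, 0, 0, 0, 0.64, 0, 0],
  [0, 0, 0, 0, 0.76, 0, 0],
  [0, 0, 0, 0, 0.88, 0, 0],
  [0, 0, 0, 0, 0.98, 0, 0],
  [0, 0, 0, 0, 1.04, 0, 0],
  [0, 0, 0, 0, 1.047, 0, 0],
  [0, 0, 0, 0, 1.047, 0, 0],
  [0, 0, 0, 0, 1.047, 0, 0],
])

```text
clock: 67.3
tcp_pos: [0.4754, -0.3188, 0.1117]
orientation: [-2.145, 0.15, 2.151]
contact_force: [-8.0, 7.9, 12.1]
grip_width: 0.0132
```

```bash
python3 -c "
from h import *
state()"
```

```text
t 67.3 tcp [ 0.4754 -0.3188  0.1117] x [-0.002  0.001 -1.   ] y yaw deg -98.04 q [ 0.82  0.49 -0.44  1.88  0.27  0.83 -1.47] F [-8.   7.9 12.1] w 13.2
```

>>> apply_moves([
  [40, 0, 0, 0, 0, 0, 0],
  [60, 0, 0, 0, 0, 0, 0],
  [60, 0, 0, 0, 0, 0, 0],
  [60, 0, 0, 0, 0, 0, 0],
  [60, -20, 0, 0, 0, 0, 0],
  [60, -60, 0, 0, 0, 0, 0],
  [60, -100, 0, 0, 0, 0, 0],
  [60, -140, 0, 0, 0, 0, 0],
  [60, -180, 0, 0, 0, 0, 0],
  [60, -220, 0, 0, 0, 0, 0],
  [60, -240, 0, 0, 0, 0, 0],
  [60, -240, 0, 0, 0, 0, 0],
])

```text
clock: 68.5
tcp_pos: [0.478, -0.3218, 0.3541]
orientation: [-2.156, 0.157, 2.142]
contact_force: [0.5, 0.4, -0.4]
grip_width: 0.0602
```

```bash
python3 m.py tote black cyan magenta pen_cup stapler spool glue clip_box; python3 -c "
from h import *
state()
f=grab_frame('wrist');save(f,'wr23.png')
f=grab_frame('scene');save(f,'s20.png')
f=grab_frame('side');save(f,'s21.png')"
```

```text
tote ('scene', 0.98, [312.5, 308.3], [0.6214, 0.1355], [(0.67, [261.0, 201.0])]) ('side', 0.65, [282.3, 293.1], [0.6008, 0.127], [])
    tri [ 0.6111  0.1155 -0.021 ]
black ('scene', 0.57, [279.0, 183.3], [0.4386, -0.4441], []) ('side', 0.55, [429.4, 186.1], [0.4843, -0.4517], [])
    tri [ 0.4636 -0.397   0.0398]
cyan ('scene', 0.61, [254.3, 187.6], [0.5238, -0.4571], []) ('side', 0.63, [401.0, 184.0], [0.5594, -0.4111], [])
    tri [ 0.5474 -0.385   0.0366]
magenta ('scene', 0.67, [261.2, 204.2], [0.5442, -0.3541], []) ('side', 0.74, [378.4, 198.0], [0.5835, -0.3178], [])
    tri [ 0.5678 -0.2877  0.0393]
pen_cup ('scene', 0.56, [207.1, 231.8], [0.7461, -0.2918], [(0.42, [283.0, 173.0])]) ('side', 0.56, [333.5, 182.0], [0.7318, -0.3025], [(0.16, [400.0, 184.0])])
    tri [ 0.7405 -0.3155 -0.0156]
stapler ('scene', 0.71, [241.9, 308.4], [0.7766, 0.0537], [(0.61, [327.0, 372.0])]) ('side', 0.88, [242.2, 248.0], [0.784, 0.0647], [])
    tri [0.7796 0.0675 0.0097]
spool ('scene', 0.68, [224.1, 262.5], [0.7522, -0.1345], []) ('side', 0.68, [295.3, 212.0], [0.7491, -0.1308], [])
    tri [ 0.7515 -0.1345 -0.0021]
glue ('scene', 0.61, [327.5, 371.1], [0.6844, 0.3217], []) ('side', 0.31, [390.5, 220.6], [0.5067, -0.2555], [])
    tri [ 0.5337 -0.0168 -0.0846]
clip_box ('scene', 0.8, [296.4, 248.8], [0.5487, -0.0967], [(0.44, [436.0, 354.0])]) ('side', 0.77, [348.2, 249.5], [0.545, -0.0937], [])
    tri [ 0.5472 -0.0979 -0.003 ]
t 69.5 tcp [ 0.4764 -0.321   0.3503] x [ 0.001 -0.001 -1.   ] y yaw deg -98.12 q [ 0.88  0.26 -0.49  1.62  0.13  1.29 -1.34] F [ 0.3 -0.1  0.1] w 60.0
```

View pics/wr23.png

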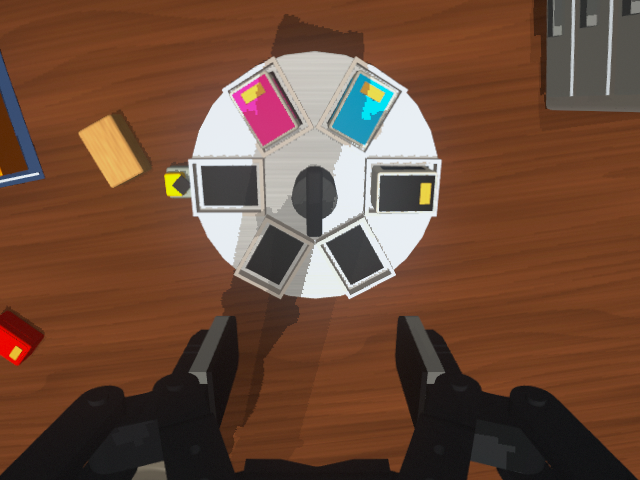

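View pics/s20.png

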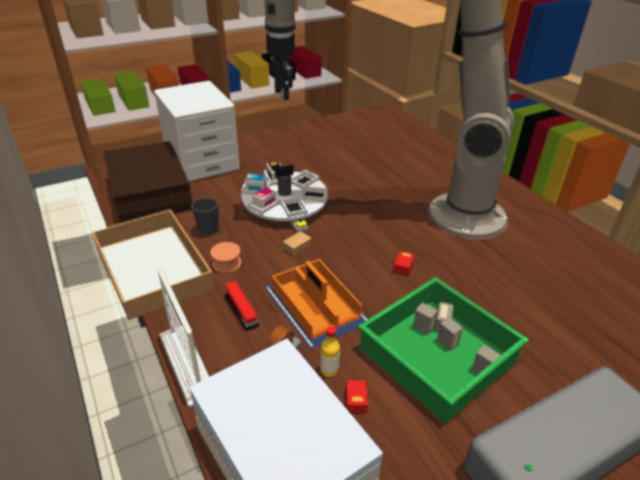

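View pics/s21.png

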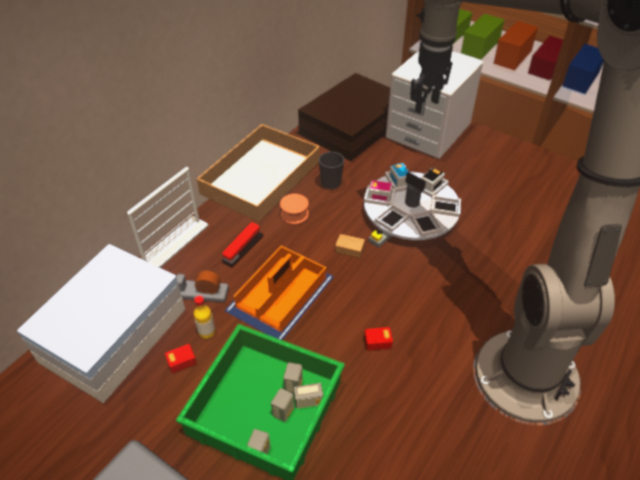

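```bash
python3 -c "
from h import *
state(); print(r.hand_in())"
```

```text
t 69.65 tcp [ 0.4764 -0.321   0.3503] x [ 0.001 -0.001 -1.   ] y yaw deg -98.12 q [ 0.88  0.26 -0.49  1.62  0.13  1.29 -1.34] F [0.4 0.2 0.1] w 59.9
the job is handed in; nothing more can be done
None
```

I finished the job and handed it in at about 70 s; the hand-in gave no verdict. All four empties are in the hopper, and the tote is empty and back on its mat. Black, cyan and magenta stand in the carousel. I loaded them in that order and turned the wheel one click clockwise after each, including the last. No yellow cartridge was on the counter.

**Mended along the way:**
- **Pouring:** at a 66° tip the empties slid down but caught on the ramp, so I tipped the tote to 84°, and shook it because the weight suggested one had stayed in.
- **Tote knocked:** it was pushed about 3 cm off its spot while I turned the wheel for black. I picked it up and set it back on the mat.

**Last checks:**
- **Pictures:** the cartridges stand upright in three neighbouring pockets, and an empty pocket is lined up with the pointer. The tote lies along its mat, and the other things on the counter look unmoved.
- **Disagreements:** after the last move the network's tote readings from the two cameras differed by about 2 cm. For the glue, one camera gave a false match on the carousel. The pictures show both in place.

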